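Put the loose batteries away in the lidded caddy and latch it

ROBOT

A 6-joint arm with a two-finger parallel gripper is mounted at the origin on the work surface. World frame = base frame: x ahead of the robot, y to its left, z up, the work surface at z = 0. Lengths are in m, angles in rad, forces in N, time in s.
With the tool pointing down it reaches from about 0.25 to 0.725 m from the base axis. Payload 9.7 kg.
Tool frame: the origin (TCP) lies on the mounting face of the last link; the fingertips stand 173 mm ahead of it and the grasp point (between the pads) lies 155 mm ahead of it; z points along the fingers, y is the line along which they close (so a half turn about z gives the same grasp; the last joint's range is limited). The gripper opens to 85 mm and grips with 20 to 120 N. Pads are 22 mm wide; open, the fingers measure 114 mm over their backs; the gripper's body (76 mm by 85 mm) begins 54 mm behind the grasp point. The pads swing forward as they close: fully open they stand 13 mm farther back than shut.
Start: joints at [-1.241, 0.087, 0.176, 1.66, 0, 1.571], TCP at [0.178, -0.52, 0.405] pointing down, gripper open.
Joint ranges: [-3.13, 3.13], [-0.85, 1.81], [-1.15, 1.24], [-2.2, 2.28], [-1.44, 1.52], [-3.14, 3.14]. Speed limits (rad/s): [2.22, 2.22, 2.57, 3.14, 3.14, 3.14].

INTERFACE

Orientations are given as a 3x3 rotation matrix whose columns are the frame's x, y, z axes.
In Python, from cell import get_state, eyes, env, nets gives the robot as it stands. The module is installed in compiled form; this text tells all that it offers.
- The arm moves only by the tool move_arm, never from a script. Its argument "plan" is a list of rows, each a list of 5 numbers: the shift along the tool's x, y, z in m, then the turn about the tool's z in rad, then the opening, from 0 (shut) to 1 (fully open). A call has 1 to 20 rows; each row is the pose to reach, as a shift and turn from the pose commanded when the call began, along the tool's axes at that moment; what a row does not reach only later rows make up. A row lasts 1/12 s, in which the tool goes at most 41.7 mm and 7.16 degrees, less where a joint would pass 70% of its speed; a pose out of reach is approached as far as the arm can. A call with a gripper value outside its range is refused whole. The fingers move at their own pace and stop on an object; the grip force is fixed at half the most. Time passes only in rows, so rows that repeat a pose let the fingers close. It gives the time, the measured TCP pose, the force, the opening and the grip force at its end, in the units of the state.
- get_state(): the state, without advancing time (a new reading comes with each control period).
- eyes.grab_frame(name): name is "scene" or "top" or "wrist"; returns the picture (420x560x3 uint8, red, green, blue); there is no depth.
- eyes.camera_info(name): a dict with "fx", "fy", "cx", "cy" (pixels), "origin" and "orientation" of the camera in the world. Camera axes: x right, y down, z forward; pixel columns grow to the right and rows downward; lengths in m; the calibration is good to about 2 mm. The wrist camera is an equidistant fisheye: a pixel r from the principal point sees the ray r / f radians off the axis. A picture is of the moment at which its call begins: read the wrist's pose just before it. camera_info takes no time and is no camera call; for the wrist camera it gives the pose at the moment of the call.
- env.hand_in(): hands the job in; it is judged then, once.
Trained networks look in the newest picture that a camera, given by its name, has taken for a name from the list of things; names that differ only in an ending like _2 or _b are one class to them, and where a whole thing is asked for, a point or a joint stands for the part that bears it (a point fixed in the world has none). Each returns a list of dicts, best first, with "p" (0 to 1); they miss things now and then, are a little off and sometimes report something else, mostly with a low value. They report only what shows in the picture. A call takes as long as a camera call. They do not tell look-alikes from the thing itself.
- nets.boxes_of(thing, camera): "position" ([x, y, z] in m, in the coordinates of the camera as it stood for that picture, good to about 4 mm: the middle of the surface that is visible of it).
- nets.silhouettes(thing, camera): "region" (420x560 bool, what is visible of it).
- nets.spot_point(thing, camera): "position" ([x, y, z] in m, in the coordinates of the camera as it stood for that picture, good to about 4 mm: a listed point, or the origin of a listed thing).
The state is a dict: "time": time; "joint_positions": joint angles; "dq": joint speeds; "joint_efforts": joint torques, N m; "tcp_pos": TCP position; "eef_rot": TCP orientation; "contact_force": force on the tool from outside, world axes, zero at the start; "torque": the same for the moment, N m; "finger_gap": finger opening in m; "grip_force": force on a finger pad.
Only numpy, scipy, OpenCV 4.12 (cv2) and the standard library are available. Lean on these libraries where they do the work, as an engineer would, in place of code of your own. Each camera call takes 0.05 s, during which the arm holds its last target. There are 200 camera calls.

TASK

Lift the loose lid off the cream battery caddy by its knob and set it aside flat on the rubber mat, knob up, next to the caddy. Then put every battery lying on the mat into the caddy, put the lid back on so that it sits fully home, and swing the orange latch over it until its arm rests in the catch. Leave the salt shaker, torch, bottle opener and dish as they stand.

Things in the scene. Friction and masses are not known exactly. Their poses are not given: they have to be found in the camera images.
- caddy: Cream open box, fixed on the mat (mat top z 4 mm). Outside 150 (x) x 112 (y) x 70 mm, walls and floor 4 mm. Origin: centre of underside. Outside its +y wall stand the latch's pivot boss (x +60, y +72 mm) and steel catch (x -56, y +70, top z 96), a slot open to +y.
- lid: Loose cream lid, 160 g. Plate 150 (x) x 110 (y) x 6 mm; below it a panel 132 x 94 x 8 mm drops inside the caddy's walls, 5 mm play each side; on top a black bar knob 50 (x) x 18 (y) x 30 mm tall. Origin: centre of the panel's underside; plate z 8 to 14, knob z 14 to 44 mm. Seated, the origin is 62 mm above the caddy's; on the mat at z 4 mm. A half turn makes no odds.
- lid_knob (a point): Centre of the top of the lid's knob (44 mm above the lid's origin).
- latch (a joint): Orange latch on an upright pin: 0 = closed, arm along the caddy's -x from the pivot, in the catch (stop); positive = swung out to +y, up to 1.6. Stiff, stays put. Arm 12 wide, z 79 to 87 mm above the caddy's origin, free end 122 mm from the pivot. A tongue 33 to 59 mm from the pivot reaches 32 mm inwards from the arm's centre line, over the lid's edge when closed, 3 mm above it.
- latch_peg (a point): Centre of the top of the latch's upright orange finger peg, 14 mm thick, 34 mm tall, standing on the arm 84 mm from the pivot; its top is 121 mm above the caddy's origin.
- latch_pivot (a point): The latch's pivot axis, at the middle of the arm's thickness (83 mm above the caddy's origin).
- battery0: Block battery (yellow with a copper end), 48 (x) x 26 (y) x 17 mm (z), 45 g, with two small steel terminals on its +x end, lying flat on the mat; origin: centre of its underside. May be absent (four to six batteries are present).
- battery1: Block battery (yellow with a copper end), 48 (x) x 26 (y) x 17 mm (z), 45 g, with two small steel terminals on its +x end, lying flat on the mat; origin: centre of its underside. May be absent (four to six batteries are present).
- battery2: Block battery (yellow with a copper end), 48 (x) x 26 (y) x 17 mm (z), 45 g, with two small steel terminals on its +x end, lying flat on the mat; origin: centre of its underside. May be absent (four to six batteries are present).
- battery3: Block battery (yellow with a copper end), 48 (x) x 26 (y) x 17 mm (z), 45 g, with two small steel terminals on its +x end, lying flat on the mat; origin: centre of its underside. May be absent (four to six batteries are present).
- battery4: Block battery (yellow with a copper end), 48 (x) x 26 (y) x 17 mm (z), 45 g, with two small steel terminals on its +x end, lying flat on the mat; origin: centre of its underside. May be absent (four to six batteries are present).
- battery5: Block battery (yellow with a copper end), 48 (x) x 26 (y) x 17 mm (z), 45 g, with two small steel terminals on its +x end, lying flat on the mat; origin: centre of its underside. May be absent (four to six batteries are present).
- salt_shaker: Glass salt shaker with steel cap, 42 mm across, 76 mm tall, standing; leave it alone. Origin: centre of its underside.
- torch: Blue torch lying along its x axis, 135 mm long, 36 mm across; leave it alone. Origin under its middle, on the mat.
- opener: Flat steel bottle opener, 120 mm long along its x axis, 36 mm wide at most, 4 mm thick; leave it alone. Origin near its middle, on the mat.
- dish: White ceramic dish, 100 mm across, 30 mm tall; leave it alone. Origin: centre of its underside.
Things that resemble listed ones, but are neither listed nor needed, are in the scene too. Of the things shaped like the lid, the cream one is meant.

How it is judged:
On the way, in this order (a step that is already met when the one before it is completed fails the run):
1. the lid lies flat on the mat, knob up, off the caddy, let go (height (world z) of lid below 0.01 m and angle between lid's own z axis and vertical below 0.08 rad and horizontal distance between lid and caddy above 0.11 m and contact force between the fingers and lid below 0.3 N and linear speed of lid below 0.03 m/s), for 0.2 s.
2. with the lid off, every battery is in the caddy, let go (x of battery0 in the frame of caddy between -0.073 and 0.073 m and y of battery0 in the frame of caddy between -0.054 and 0.054 m and z of battery0 in the frame of caddy between -0.002 and 0.056 m and x of battery1 in the frame of caddy between -0.073 and 0.073 m and y of battery1 in the frame of caddy between -0.054 and 0.054 m and z of battery1 in the frame of caddy between -0.002 and 0.056 m and x of battery2 in the frame of caddy between -0.073 and 0.073 m and y of battery2 in the frame of caddy between -0.054 and 0.054 m and z of battery2 in the frame of caddy between -0.002 and 0.056 m and x of battery3 in the frame of caddy between -0.073 and 0.073 m and y of battery3 in the frame of caddy between -0.054 and 0.054 m and z of battery3 in the frame of caddy between -0.002 and 0.056 m and x of battery4 in the frame of caddy between -0.073 and 0.073 m and y of battery4 in the frame of caddy between -0.054 and 0.054 m and z of battery4 in the frame of caddy between -0.002 and 0.056 m and x of battery5 in the frame of caddy between -0.073 and 0.073 m and y of battery5 in the frame of caddy between -0.054 and 0.054 m and z of battery5 in the frame of caddy between -0.002 and 0.056 m and contact force between the fingers and battery0 below 0.3 N and contact force between the fingers and battery1 below 0.3 N and contact force between the fingers and battery2 below 0.3 N and contact force between the fingers and battery3 below 0.3 N and contact force between the fingers and battery4 below 0.3 N and contact force between the fingers and battery5 below 0.3 N and horizontal distance between lid and caddy above 0.11 m), for 0.2 s.
3. the lid is back on, fully home (x of lid in the frame of caddy between -0.009 and 0.009 m and y of lid in the frame of caddy between -0.009 and 0.009 m and z of lid in the frame of caddy between 0.058 and 0.0655 m and angle between the x axis of lid and the x axis of caddy, either way round below 0.12 rad and angle between lid's own z axis and vertical below 0.05 rad), for 0.2 s.
At the end, for the whole second after the job is handed in: Every battery present is inside the caddy; the lid is fully seated on it (within 9 mm and 0.12 rad of square, level, plate on the rim within about 3 mm), released and at rest; the latch is within 0.08 rad of closed (all of step 3 and x of battery0 in the frame of caddy between -0.073 and 0.073 m and y of battery0 in the frame of caddy between -0.054 and 0.054 m and z of battery0 in the frame of caddy between -0.002 and 0.056 m and x of battery1 in the frame of caddy between -0.073 and 0.073 m and y of battery1 in the frame of caddy between -0.054 and 0.054 m and z of battery1 in the frame of caddy between -0.002 and 0.056 m and x of battery2 in the frame of caddy between -0.073 and 0.073 m and y of battery2 in the frame of caddy between -0.054 and 0.054 m and z of battery2 in the frame of caddy between -0.002 and 0.056 m and x of battery3 in the frame of caddy between -0.073 and 0.073 m and y of battery3 in the frame of caddy between -0.054 and 0.054 m and z of battery3 in the frame of caddy between -0.002 and 0.056 m and x of battery4 in the frame of caddy between -0.073 and 0.073 m and y of battery4 in the frame of caddy between -0.054 and 0.054 m and z of battery4 in the frame of caddy between -0.002 and 0.056 m and x of battery5 in the frame of caddy between -0.073 and 0.073 m and y of battery5 in the frame of caddy between -0.054 and 0.054 m and z of battery5 in the frame of caddy between -0.002 and 0.056 m and contact force between the fingers and lid below 0.3 N and linear speed of lid below 0.03 m/s and value of joint latch below 0.08 rad); the robot touches nothing.
It fails at once if the salt shaker is shoved more than 30 mm (distance of salt_shaker from where it was at the start of the episode above 0.03 m).
It fails at once if the torch is shoved more than 30 mm (distance of torch from where it was at the start of the episode above 0.03 m).
It fails at once if the bottle opener is shoved more than 30 mm (distance of opener from where it was at the start of the episode above 0.03 m).
It fails at once if the dish is shoved more than 30 mm (distance of dish from where it was at the start of the episode above 0.03 m).
It fails at once if the salt shaker is knocked over (angle between salt_shaker's own z axis and vertical above 0.6 rad).
Of battery0, battery1, battery2, battery3, battery4, battery5 only 4 to 6 are there at a start; the rules pass over those that are not, and their reading is None.
At some moment in a run one of battery0, battery1, battery2, battery3, battery4, battery5 may be knocked a few centimetres aside while the robot is not near it.
Once in a run the grip may slacken for a moment while it holds something.
It also fails if it takes over 210 s, if anything falls off the work surface, if the arm or the gripper's body presses on something with over 40 N, if the wrist force passes 120 N, or if a joint passes its speed limit or range.

## Working session

There is one attempt and no reset: what is moved stays moved. The work goes in short steps, Python scripts to look and compute and a tool call to move; the robot and the scene stay as the last step left them, time stands still between calls to the robot, and variables do not carry over. Pictures are saved under pics/ and viewed, at most 19 in all, crops included, and the job is handed in when it is done.

Besides the shell and the picture viewer there is one more tool, called after "Call:" as a command line: name --pt "numbers of a row" for each row, then --argument value for the rest. move_arm: Moves the arm, as the interface text tells. Its arguments: {"type":"object","properties":{"plan":{"type":"array","items":{"type":"array","items":{"type":"number"}}}},"required":["plan"]}

```bash
mkdir -p pics; cat > h.py <<'E'
import numpy as np, cv2
from cell import get_state, eyes, env, nets
def W(cam,p):
    c=eyes.camera_info(cam); return np.array(c["orientation"])@np.array(p)+np.array(c["origin"])
def save(cam,n):
    im=eyes.grab_frame(cam); cv2.imwrite(f"pics/{n}.png",im[:,:,::-1]); return im
def st():
    s=get_state(); print("t",round(s["time"],2),"tcp",np.round(s["tcp_pos"],4),"gap",round(s["finger_gap"],4),"F",np.round(s["contact_force"],1),"grip",s["grip_force"]); print(np.round(s["eef_rot"],3).tolist(), np.round(s["joint_positions"],3))
def find(f,t,cam,k=8,pm=0.2):
    for d in getattr(nets,f)(t,cam)[:k]:
        if d["p"]>pm: print(f[:4],t,cam,round(d["p"],2),np.round(W(cam,d["position"]),4))
E
python3 - <<'E'
from h import *
st()
a=save("top","top0"); b=save("scene","sc0")
cv2.imwrite("pics/both0.png",cv2.resize(a,None,fx=1.4,fy=1.4)[:,:,::-1])
c=eyes.camera_info("top");print(c)
for t in ["caddy","lid","battery0","salt_shaker","torch","opener","dish"]: find("spot_point",t,"top")
for t in ["lid_knob","latch_peg","latch_pivot"]: find("spot_point",t,"top")
for t in ["caddy","lid","battery0","lid_knob","latch_peg","latch_pivot"]: find("spot_point",t,"scene")
E
```

```text
t 0.0 tcp [ 0.1781 -0.5204  0.404 ] gap 0.0855 F [-1.   0.3 -0.2] grip 0.0
[[0.946, 0.324, -0.0], [0.324, -0.946, 0.001], [0.0, -0.001, -1.0]] [-1.241  0.087  0.175  1.66   0.     1.571]
{'fx': 468.94614058417056, 'fy': 468.94614058417056, 'cx': 273.0015167175873, 'cy': 199.47381833573476, 'origin': array([ 0.20010422, -0.00311588,  1.34536104]), 'orientation': array([[ 0.06252647, -0.97558014,  0.21055599],
       [-0.99804111, -0.06156172,  0.01114001],
       [ 0.00209422, -0.21084007, -0.97751833]])}
spot lid top 0.96 [0.1931 0.3716 0.0004]
spot lid top 0.8 [0.5217 0.1395 0.0631]
spot lid top 0.52 [0.7219 0.0611 0.0021]
spot battery0 top 0.69 [ 0.4442 -0.1723  0.0008]
spot battery0 top 0.64 [ 0.5873 -0.2602 -0.0009]
spot battery0 top 0.62 [ 0.5862 -0.1765  0.0026]
spot battery0 top 0.53 [ 0.4637 -0.3466  0.0024]
spot battery0 top 0.5 [ 0.4664 -0.2494  0.005 ]
spot battery0 top 0.46 [ 0.5787 -0.352   0.0046]
spot salt_shaker top 0.48 [ 0.7159 -0.1019  0.0023]
spot torch top 0.79 [ 7.165e-01 -2.558e-01  4.000e-04]
spot opener top 0.52 [ 0.3963 -0.0692 -0.0005]
spot dish top 0.33 [ 
[... 289 characters left out ...]
917 0.2021 0.082 ]
spot caddy scene 0.6 [0.5187 0.1375 0.0061]
spot lid scene 0.81 [0.1893 0.3652 0.005 ]
spot lid scene 0.58 [0.5209 0.1423 0.0658]
spot battery0 scene 0.8 [ 0.4584 -0.3465  0.0084]
spot battery0 scene 0.62 [ 0.442  -0.1732  0.0044]
spot battery0 scene 0.62 [ 0.586  -0.2638  0.0062]
spot battery0 scene 0.57 [ 0.4659 -0.2553  0.0074]
spot battery0 scene 0.55 [ 0.582  -0.3483  0.0071]
spot battery0 scene 0.51 [ 0.5841 -0.1709  0.0091]
spot lid_knob scene 0.78 [0.5196 0.1414 0.1134]
spot lid_knob scene 0.66 [0.1882 0.3667 0.0399]
spot lid_knob scene 0.57 [ 0.3894 -0.0712  0.0088]
spot latch_peg scene 0.74 [0.5613 0.2818 0.1272]
spot latch_pivot scene 0.58 [0.5924 0.2015 0.0911]
```

View pics/both0.png

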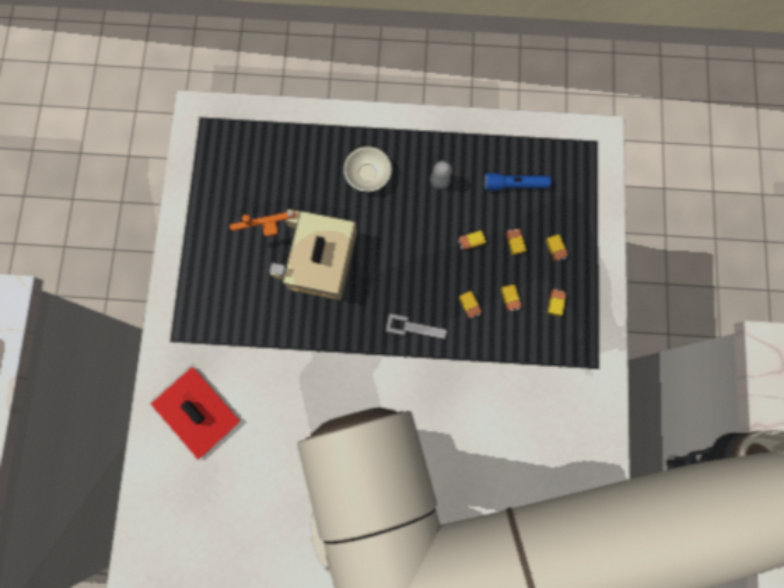

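View pics/sc0.png

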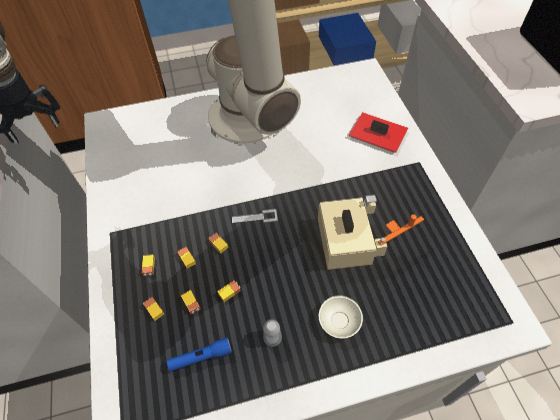

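Two views: six yellow batteries on the right (top image cols 470–557, rows 240–302), cream caddy with lid at (320,250), latch swung open at (262,222), red decoy lid off-mat at (195,412). Going over the lid for a close look.

Call:
move_arm --pt "0.53 -0.51 0 0.5 0.5" --pt "0.53 -0.51 0 0.5 0.5" --pt "0.53 -0.51 0 0.5 0.5" --pt "0.53 -0.51 0 0.5 0.5" --pt "0.53 -0.51 0 0.5 0.5" --pt "0.53 -0.51 0 0.5 0.5" --pt "0.53 -0.51 0 0.5 0.5" --pt "0.53 -0.51 0 0.5 0.5" --pt "0.53 -0.51 0 0.5 0.5" --pt "0.53 -0.51 0 0.5 0.5" --pt "0.53 -0.51 0 0.5 0.5" --pt "0.53 -0.51 0 0.5 0.5" --pt "0.53 -0.51 0 0.5 0.5" --pt "0.53 -0.51 0 0.5 0.5" --pt "0.53 -0.51 0 0.5 0.5" --pt "0.53 -0.51 0 0.5 0.5" --pt "0.53 -0.51 0 0.5 0.5" --pt "0.53 -0.51 0 0.5 0.5" --pt "0.53 -0.51 0 0.5 0.5" --pt "0.53 -0.51 0 0.5 0.5"

```text
time: 2.57
tcp_pos: [0.4776, -0.0559, 0.4045]
eef_rot: [[0.993, -0.121, 0.003], [-0.121, -0.992, 0.027], [-0.001, -0.027, -1.0]]
contact_force: [0.3, 0.5, 0.1]
finger_gap: 0.0426
grip_force: 0.0
```

```bash
cat >> h.py <<'E'
def proj(cam,uv,z):
    "pixels (N,2) -> world xy on plane z"
    c=eyes.camera_info(cam); uv=np.atleast_2d(uv).astype(float)
    x=(uv[:,0]-c["cx"])/c["fx"]; y=(uv[:,1]-c["cy"])/c["fy"]
    if cam=="wrist":
        r=np.hypot(x,y)+1e-12; d=np.c_[np.sin(r)*x/r,np.sin(r)*y/r,np.cos(r)]
    else: d=np.c_[x,y,np.ones_like(x)]
    d=d@np.array(c["orientation"]).T; o=np.array(c["origin"])
    return (o+d*((z-o[2])/d[:,2])[:,None])[:,:2]
def rect(cam,mask,z):
    "min-area rectangle of a mask laid on plane z: centre, long, short, angle of long side (deg)"
    m=mask.astype(np.uint8); cs,_=cv2.findContours(m,cv2.RETR_EXTERNAL,cv2.CHAIN_APPROX_NONE)
    c=max(cs,key=cv2.contourArea)[:,0]
    p=proj(cam,c,z); (cx,cy),(w,h),a=cv2.minAreaRect((p*1000).astype(np.float32))
    if w<h: w,h,a=h,w,a+90
    return np.array([cx,cy])/1000,w,h,(a+90)%180-90
def go(x,y,z,ydeg=None):
    "shift and turn from the measured pose to TCP x,y,z with tool y at ydeg (mod 180)"
    s=get_state(); R=np.array(s["eef_rot"]); d=R.T@(np.array([x,y,z])-s["tcp_pos"])
    t=0
    if ydeg is not None:
        cur=np.degrees(np.arctan2(R[1,1],R[0,1])); t=-((ydeg-cur+90)%180-90)
    print("MOVE",np.round(d,4),"turn",round(np.radians(t),3),"rows",int(np.linalg.norm(d)/.0417)+2)
E
python3 - <<'E'
from h import *
st(); im=save("wrist","w1"); c=eyes.camera_info("wrist"); print(c["fx"],c["origin"])
for t in ["lid_knob","lid","latch_peg","latch_pivot","caddy"]: find("spot_point",t,"wrist")
for t,z in [("lid_knob",.11),("lid",.08)]:
    for d in nets.silhouettes(t,"wrist")[:2]: print(t,d["p"],rect("wrist",d["region"],z))
find("spot_point","dish","scene",pm=0);find("spot_point","salt_shaker","scene");find("spot_point","opener","scene")
E
```

```text
t 2.57 tcp [ 0.4776 -0.0559  0.4045] gap 0.0426 F [0.3 0.5 0.1] grip 0.0
[[0.993, -0.121, 0.003], [-0.121, -0.992, 0.027], [-0.001, -0.027, -1.0]] [-0.123 -0.078  0.01   1.659  0.027  3.141]
325.19226210127806 [ 0.54792809 -0.06322827  0.37370994]
spot lid_knob wrist 0.83 [0.5212 0.146  0.1104]
spot lid wrist 0.97 [0.5194 0.1411 0.0676]
spot latch_pivot wrist 0.74 [0.5926 0.1997 0.0885]
spot latch_pivot wrist 0.48 [0.5199 0.1432 0.1128]
spot caddy wrist 0.58 [0.5226 0.1394 0.0046]
lid_knob 0.85 (array([0.32330566, 0.28210345]), 89.4725112915039, 31.290552139282227, -56.79823684692383)
lid_knob 0.56 (array([0.52313141, 0.12042799]), 134.53189086914062, 101.70765686035156, -8.080734252929688)
lid 0.67 (array([0.29960239, 0.32268814]), 98.30579376220703, 32.4034423828125, -60.446123123168945)
lid 0.64 (array([0.51993616, 0.14109128]), 151.17282104492188, 114.23068237304688, -8.195274353027344)
spot dish scene 0.6 [0.7214 0.0576 0.0049]
spot salt_shaker scene 0.88 [ 0.718  -0.0985  0.0055]
spot opener scene 0.71 [ 0.7199 -0.259   0.0057]
spot opener scene 0.64 [ 0.3891 -0.0693  0.0086]
```

View pics/w1.png

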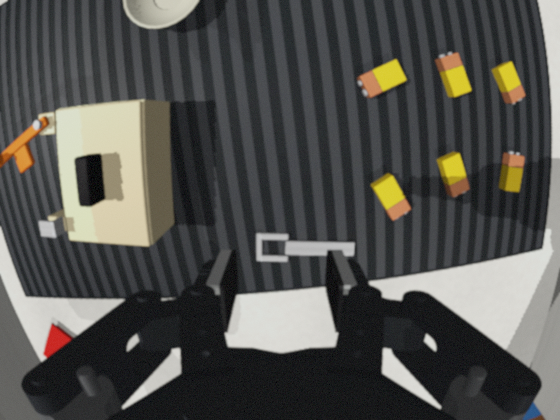

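The wrist view shows caddy left with knob at (90,180), latch arm open at (20,140), opener (305,247), six batteries right. J6 is at its limit, so I'll turn the other way round to the half-turn grasp.

```bash
cat >> h.py <<'E'
def go(x,y,z,ydeg=None):
    s=get_state(); R=np.array(s["eef_rot"]); d=R.T@(np.array([x,y,z])-s["tcp_pos"]); t=0
    q=s["joint_positions"]; cur=np.arctan2(R[1,1],R[0,1]); b=np.arctan2(y,x)
    if ydeg is not None:
        j=[b+np.pi/2-np.radians(ydeg)+k*np.pi for k in range(-4,5)]; j=[v for v in j if abs(v)<2.9]
        j6=min(j,key=lambda v:abs(v-q[5])); t=(j6-q[5])-(b-q[0]); print("j6",round(q[5],2),"->",round(j6,2))
    print("MOVE",np.round(d,4),"turn",round(t,3),"rows",int(max(np.linalg.norm(d)/.0417,abs(t)/.125))+2)
E
python3 -c "
from h import *
go(.52,.14,.38,80.5)"
```

```text
j6 3.14 -> 0.43
MOVE [ 0.019  -0.1984  0.03  ] turn -3.097 rows 26
```

Call:
move_arm --pt "0.02 -0.2 0.02 -1.5 0.5" --pt "0.02 -0.2 0.02 -1.5 0.5" --pt "0.02 -0.2 0.02 -1.5 0.5" --pt "0.02 -0.2 0.02 -1.5 0.5" --pt "0.02 -0.2 0.02 -1.5 0.5" --pt "0.02 -0.2 0.02 -1.5 0.5" --pt "0.02 -0.2 0.02 -1.5 0.5" --pt "0.02 -0.2 0.02 -1.5 0.5" --pt "0.02 -0.2 0.02 -1.5 0.5" --pt "0.02 -0.2 0.02 -1.5 0.5" --pt "0.02 -0.2 0.02 -2.6 0.5" --pt "0.02 -0.2 0.02 -2.6 0.5" --pt "0.02 -0.2 0.02 -2.6 0.5" --pt "0.02 -0.2 0.02 -2.6 0.5" --pt "0.02 -0.2 0.02 -2.6 0.5" --pt "0.02 -0.2 0.02 -2.6 0.5" --pt "0.02 -0.2 0.02 -2.6 0.5" --pt "0.02 -0.2 0.02 -2.6 0.5" --pt "0.02 -0.2 0.02 -2.6 0.5" --pt "0.02 -0.2 0.02 -2.6 0.5"

```text
time: 4.78
tcp_pos: [0.5213, 0.1412, 0.3899]
eef_rot: [[-0.727, 0.686, 0.003], [0.686, 0.727, 0.027], [0.017, 0.022, -1.0]]
contact_force: [0.8, -0.1, -0.4]
finger_gap: 0.0428
grip_force: 0.0
```

```bash
python3 - <<'E'
from h import *
st(); im=save("wrist","w2")
for t in ["lid_knob","lid","latch_peg","latch_pivot","caddy"]: find("spot_point",t,"wrist")
for t,z in [("lid_knob",.11),("lid",.08),("caddy",.074)]:
    for d in nets.silhouettes(t,"wrist")[:2]: print(t,d["p"],rect("wrist",d["region"],z))
go(.52,.14,.36,81)
E
```

```text
t 4.78 tcp [0.5213 0.1412 0.3899] gap 0.0428 F [ 0.8 -0.1 -0.4] grip 0.0
[[-0.727, 0.686, 0.003], [0.686, 0.727, 0.027], [0.017, 0.022, -1.0]] [0.259 0.052 0.11  1.62  0.026 1.016]
spot lid_knob wrist 0.84 [0.5256 0.1452 0.1081]
spot lid wrist 0.68 [0.5177 0.1399 0.0673]
spot latch_peg wrist 0.74 [0.5662 0.2812 0.1262]
spot latch_peg wrist 0.25 [ 0.443  -0.1705  0.0034]
spot latch_pivot wrist 0.85 [0.5928 0.2001 0.0844]
spot latch_pivot wrist 0.7 [ 0.4567 -0.3492  0.0034]
lid_knob 0.82 (array([0.51501508, 0.14691905]), 133.53384399414062, 98.10137939453125, -8.708778381347656)
lid_knob 0.57 (array([0.41312256, 0.01177284]), 86.47268676757812, 25.422853469848633, 82.02664184570312)
lid 0.31 (array([ 0.44820142, -0.24168428]), 37.05189514160156, 15.898931503295898, 84.20613098144531)
caddy 0.89 (array([0.57553296, 0.25571194]), 143.53819274902344, 52.0872917175293, -83.50112295150757)
caddy 0.32 (array([0.57475031, 0.25947046]), 139.06068420410156, 53.512664794921875, -84.8931713104248)
j6 1.02 -> 0.42
MOVE [-0.0004 -0.0024  0.0299] turn -0.607 rows 6
```

View pics/w2.png

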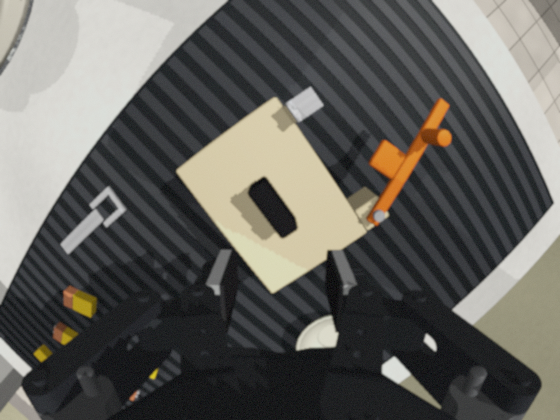

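Wrist view: lid corners at about (277,98), (178,172), (273,292), (366,226); knob top around (278,205); peg top at (443,137).

```bash
cat >> h.py <<'E'
def gp(x,y,z,ydeg=None,L=0.155):
    "go, given the grasp point instead of the TCP (tilt accounted for)"
    R=np.array(get_state()["eef_rot"]); go(*(np.array([x,y,z])-L*R[:,2]),ydeg)
E
python3 - <<'E'
from h import *
p=proj("wrist",[(277,98),(178,172),(273,292),(366,226)],.08); print(p.round(4)); c=p.mean(0)
e=np.roll(p,-1,0)-p; print("c",c,np.hypot(*e.T),np.degrees(np.arctan2(e[:,1],e[:,0])))
print(cv2.pointPolygonTest)if 0 else None
im=cv2.imread("pics/w2.png"); m=(im.max(2)<45).astype(np.uint8); m2=np.zeros_like(m); m2[165:245,235:310]=m[165:245,235:310]
print("knob",rect("wrist",m2,.11))
R=np.array(get_state()["eef_rot"]); g=R[:,2]*.155+get_state()["tcp_pos"];print("gp",g)
print(proj("wrist",[(443,137)],.125),proj("wrist",[(377,217)],.09))
gp(c[0],c[1],.155,81)
E
```

```text
[[0.4578 0.2073]
 [0.4416 0.0998]
 [0.5861 0.078 ]
 [0.5978 0.1878]]
c [0.52081559 0.1432627 ] [0.10873084 0.1460432  0.11041924 0.1413839 ] [-98.5206273   -8.57383754  83.901623   172.06866234]
knob (array([0.51887091, 0.14351401]), 49.26607131958008, 17.711116790771484, -8.619400024414062)
gp [0.52174258 0.1454173  0.23499893]
[[0.5678882  0.28292301]] [[0.59406324 0.20080616]]
j6 1.02 -> 0.42
MOVE [-0.0022 -0.0039  0.0799] turn -0.607 rows 6
```

```bash
python3 -c "
from h import *
gp(.5192,.1435,.103,81.4)"
```

```text
j6 1.02 -> 0.41
MOVE [-0.0017 -0.006   0.1319] turn -0.614 rows 6
```

Call:
move_arm --pt "-0.002 -0.006 0.04 -0.614 0.5" --pt "-0.002 -0.006 0.04 -0.614 0.5" --pt "-0.002 -0.006 0.04 -0.614 0.5" --pt "-0.002 -0.006 0.04 -0.614 0.5" --pt "-0.002 -0.006 0.04 -0.614 0.5" --pt "-0.002 -0.006 0.07 -0.614 0.5" --pt "-0.002 -0.006 0.1 -0.614 0.5" --pt "-0.002 -0.006 0.12 -0.614 0.5" --pt "-0.002 -0.006 0.132 -0.614 0.5" --pt "-0.002 -0.006 0.132 -0.614 0.5" --pt "-0.002 -0.006 0.132 -0.614 0.1" --pt "-0.002 -0.006 0.132 -0.614 0.05" --pt "-0.002 -0.006 0.132 -0.614 0.05" --pt "-0.002 -0.006 0.132 -0.614 0.05" --pt "-0.002 -0.006 0.132 -0.614 0.05" --pt "-0.002 -0.006 0.132 -0.614 0.05"

```text
time: 6.57
tcp_pos: [0.5192, 0.138, 0.2598]
eef_rot: [[-0.989, 0.149, 0.005], [0.149, 0.989, 0.024], [-0.001, 0.024, -1.0]]
contact_force: [-2.0, -9.2, 4.2]
finger_gap: 0.0167
grip_force: 59.5
```

```bash
python3 -c "
from h import *
st()
gp(.5192,.1435,.103,81.4)
gp(.515,-.005,.103+.04,81.4)"
```

```text
t 6.57 tcp [0.5192 0.138  0.2598] gap 0.0167 F [-2.  -9.2  4.2] grip 59.516801834106445
[[-0.989, 0.149, 0.005], [0.149, 0.989, 0.024], [-0.001, 0.024, -1.0]] [ 0.255  0.044 -0.149  1.367  0.022  0.405]
j6 0.41 -> 0.41
MOVE [0.0009 0.0016 0.0018] turn 0.0 rows 2
j6 0.41 -> 0.13
MOVE [-0.0171 -0.1448 -0.0417] turn 0.0 rows 5
```

Call:
move_arm --pt "0 0 -0.02 0 0.05" --pt "0 0 -0.05 0 0.05" --pt "0 0 -0.08 0 0.05" --pt "0 0 -0.08 0 0.05" --pt "-0.006 -0.04 -0.08 0 0.05" --pt "-0.012 -0.08 -0.08 0 0.05" --pt "-0.018 -0.12 -0.08 0 0.05" --pt "-0.018 -0.148 -0.08 0 0.05" --pt "-0.018 -0.148 -0.08 0 0.05" --pt "-0.018 -0.148 -0.04 0 0.05" --pt "-0.018 -0.148 0 0 0.05" --pt "-0.018 -0.148 0.025 0 0.05" --pt "-0.018 -0.148 0.04 0 0.05" --pt "-0.018 -0.148 0.05 0 0.05" --pt "-0.018 -0.148 0.05 0 0.05"

```text
time: 7.82
tcp_pos: [0.5147, -0.0083, 0.2025]
eef_rot: [[-0.989, 0.148, 0.001], [0.148, 0.989, 0.027], [0.003, 0.027, -1.0]]
contact_force: [-0.4, 0.9, -1.8]
finger_gap: 0.0171
grip_force: 59.2
```

```bash
python3 - <<'E'
from h import *
st(); save("scene","s2")
for t in ["lid","lid_knob"]: find("spot_point",t,"scene"); find("spot_point",t,"wrist")
E
```

```text
t 7.82 tcp [ 0.5147 -0.0083  0.2025] gap 0.0171 F [-0.4  0.9 -1.8] grip 59.16489064693451
[[-0.989, 0.148, 0.001], [0.148, 0.989, 0.027], [0.003, 0.027, -1.0]] [-0.022  0.022 -0.284  1.265  0.027  0.126]
spot lid scene 0.65 [ 0.5165 -0.0033  0.0079]
spot lid scene 0.55 [0.1944 0.3631 0.0037]
spot lid wrist 0.68 [ 0.5197 -0.0107 -0.1172]
spot lid_knob scene 0.92 [ 0.5185 -0.0027  0.0553]
spot lid_knob scene 0.67 [0.19   0.3685 0.0431]
spot lid_knob wrist 0.84 [ 0.5224 -0.002  -0.0763]
```

View pics/s2.png

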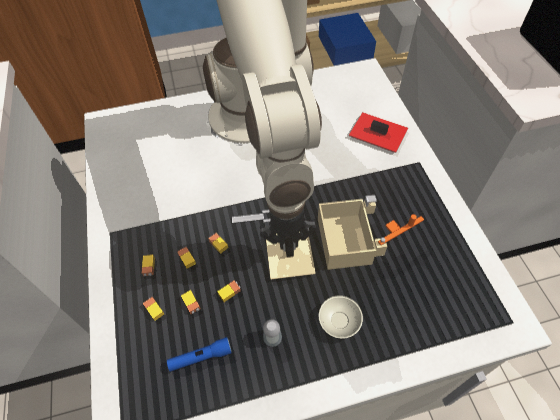

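Scene view: lid held just above the mat beside the caddy (290,255), caddy open and empty. Lower the rest, release, and go over the batteries.

Call:
move_arm --pt "0 0 0.003 0 0.05" --pt "0 0 0.005 0 0.05" --pt "0 0 0.005 0 0.05" --pt "0 0 0.005 0 0.5" --pt "0 0 0.005 0 0.5" --pt "0 0 0.005 0 0.5" --pt "0 0 -0.03 0 0.5" --pt "0 0 -0.07 0 0.5" --pt "0 0 -0.1 0 0.5" --pt "-0.065 -0.235 -0.16 0 0.5" --pt "-0.065 -0.235 -0.16 0 0.5" --pt "-0.065 -0.235 -0.16 0 0.5" --pt "-0.065 -0.235 -0.16 0 0.5" --pt "-0.065 -0.235 -0.16 0 0.5" --pt "-0.065 -0.235 -0.16 0 0.5" --pt "-0.065 -0.235 -0.16 0 0.5" --pt "-0.065 -0.235 -0.16 0 0.5"

```text
time: 9.48
tcp_pos: [0.5441, -0.257, 0.3571]
eef_rot: [[-0.988, 0.151, 0.003], [0.151, 0.988, 0.027], [0.001, 0.027, -1.0]]
contact_force: [0.1, 0.2, -0.5]
finger_gap: 0.0424
grip_force: 0.0
```

```bash
cat >> h.py <<'E'
def bats(cam="wrist",z=.021):
    "yellow+copper blobs -> rectangles on the battery tops"
    im=eyes.grab_frame(cam); hsv=cv2.cvtColor(im,cv2.COLOR_RGB2HSV)
    m=cv2.inRange(hsv,(2,95,60),(33,255,255)); m=cv2.morphologyEx(m,cv2.MORPH_CLOSE,np.ones((3,3)))
    n,l,s,_=cv2.connectedComponentsWithStats(m); out=[]
    for i in range(1,n):
        if s[i,4]<60: continue
        c,w,h,a=rect(cam,l==i,z); print("bat",np.round(c,4),round(w),round(h),"long axis",round(a,1),"px",s[i,:2])
    return im
E
python3 - <<'E'
from h import *
st(); im=bats(); cv2.imwrite("pics/w3.png",im[:,:,::-1])
find("spot_point","battery0","wrist")
find("spot_point","lid","wrist")
E
```

```text
t 9.48 tcp [ 0.5441 -0.257   0.3571] gap 0.0424 F [ 0.1  0.2 -0.5] grip 0.0
[[-0.988, 0.151, 0.003], [0.151, 0.988, 0.027], [0.001, 0.027, -1.0]] [-0.446  0.205  0.216  1.591  0.026 -0.294]
bat [ 0.446  -0.1704] 50 31 long axis 27.3 px [319  49]
bat [ 0.465  -0.2531] 50 29 long axis 17.1 px [236  80]
bat [ 0.4604 -0.3455] 50 32 long axis -10.3 px [150  96]
bat [ 0.5798 -0.1698] 50 34 long axis -68.3 px [334 190]
bat [ 0.5832 -0.2605] 54 30 long axis 16.4 px [250 201]
bat [ 0.577 -0.344] 51 35 long axis 24.2 px [166 208]
spot battery0 wrist 0.97 [ 0.5775 -0.3465  0.0035]
spot battery0 wrist 0.92 [ 0.467  -0.2535  0.0052]
spot battery0 wrist 0.92 [ 0.4595 -0.3506  0.0043]
spot battery0 wrist 0.87 [ 0.4467 -0.1696  0.0045]
spot battery0 wrist 0.85 [ 0.5855 -0.2608  0.0053]
spot battery0 wrist 0.56 [ 0.5835 -0.1677  0.0073]
spot lid wrist 0.56 [0.5125 0.0017 0.0048]
spot lid wrist 0.26 [ 0.7159 -0.259   0.0029]
```

View pics/w3.png

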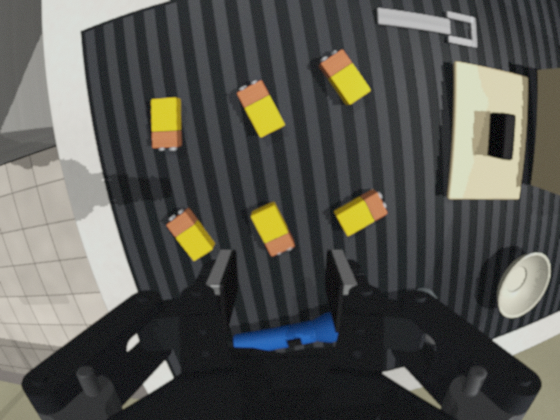

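Batteries all visible, detection agrees with nets; lid lies flat with knob at (503,135). Start with the battery at (0.446,-0.170).

```bash
python3 -c "
from h import *
gp(.4463,-.170,.0265,117)"
```

```text
j6 -0.29 -> -0.84
MOVE [0.1084 0.0594 0.1775] turn -0.619 rows 7
```

Call:
move_arm --pt "0.108 0.059 0.08 -0.619 0.6" --pt "0.108 0.059 0.08 -0.619 0.6" --pt "0.108 0.059 0.08 -0.619 0.6" --pt "0.108 0.059 0.08 -0.619 0.6" --pt "0.108 0.059 0.08 -0.619 0.6" --pt "0.108 0.059 0.12 -0.619 0.6" --pt "0.108 0.059 0.155 -0.619 0.6" --pt "0.108 0.059 0.177 -0.619 0.6" --pt "0.108 0.059 0.177 -0.619 0.6" --pt "0.108 0.059 0.177 -0.619 0.2" --pt "0.108 0.059 0.177 -0.619 0.2" --pt "0.108 0.059 0.177 -0.619 0.2" --pt "0.108 0.059 0.177 -0.619 0.2" --pt "0.108 0.059 0.177 -0.619 0.2" --pt "0.108 0.059 0.14 -0.619 0.2" --pt "0.108 0.059 0.1 -0.619 0.2" --pt "0.108 0.059 0.06 -0.619 0.2" --pt "0.108 0.059 0.05 -0.619 0.2"

```text
time: 11.13
tcp_pos: [0.4469, -0.1796, 0.3164]
eef_rot: [[-0.891, -0.453, 0.011], [-0.453, 0.891, 0.024], [-0.021, 0.016, -1.0]]
contact_force: [0.2, -0.5, 0.7]
finger_gap: 0.0244
grip_force: 60.4
```

```bash
cat >> h.py <<'E'
C=np.array([.521,.140]); CY=-8.6
def place(u,v,z):
    "grasp point over caddy-frame (u,v), tool y along caddy x"
    a=np.radians(CY); p=C+np.array([[np.cos(a),-np.sin(a)],[np.sin(a),np.cos(a)]])@[u,v]
    gp(p[0],p[1],z,CY)
E
python3 -c "
from h import *
st();find('spot_point','battery0','wrist');eyes.grab_frame('wrist');find('spot_point','caddy','wrist');place(-.038,-.0265,.05)"
```

```text
t 11.13 tcp [ 0.4469 -0.1796  0.3164] gap 0.0244 F [ 0.2 -0.5  0.7] grip 60.38046266301535
[[-0.891, -0.453, 0.011], [-0.453, 0.891, 0.024], [-0.021, 0.016, -1.0]] [-0.388 -0.092 -0.174  1.488  0.026 -0.859]
spot battery0 wrist 0.97 [ 0.537  -0.2355 -0.0354]
spot battery0 wrist 0.92 [ 0.3929 -0.2239 -0.0375]
spot battery0 wrist 0.92 [ 0.4433 -0.3073 -0.0371]
spot battery0 wrist 0.87 [ 0.3278 -0.1673 -0.0399]
spot battery0 wrist 0.85 [ 0.4937 -0.161  -0.0348]
spot battery0 wrist 0.56 [ 0.438  -0.0863 -0.0343]
spot caddy wrist 0.61 [ 0.5209  0.1375 -0.0032]
j6 -0.86 -> -1.18
MOVE [-0.1604  0.2459  0.1132] turn -0.95 rows 9
```

Call:
move_arm --pt "-0.162 0.245 0 -0.95 0.2" --pt "-0.162 0.245 0 -0.95 0.2" --pt "-0.162 0.245 0 -0.95 0.2" --pt "-0.162 0.245 0 -0.95 0.2" --pt "-0.162 0.245 0 -0.95 0.2" --pt "-0.162 0.245 0 -0.95 0.2" --pt "-0.162 0.245 0 -0.95 0.2" --pt "-0.162 0.245 0 -0.95 0.2" --pt "-0.162 0.245 0 -0.95 0.2" --pt "-0.162 0.245 0 -0.95 0.2" --pt "-0.162 0.245 0.03 -0.95 0.2" --pt "-0.162 0.245 0.03 -0.95 0.2"

```text
time: 12.28
tcp_pos: [0.4786, 0.1119, 0.2824]
eef_rot: [[-0.154, -0.988, -0.003], [-0.988, 0.154, 0.026], [-0.025, 0.007, -1.0]]
contact_force: [-0.8, -1.0, -1.8]
finger_gap: 0.0243
grip_force: 60.4
```

```bash
python3 -c "
from h import *
st();im=save('wrist','w4');find('spot_point','caddy','wrist');place(-.036,-.0265,.042)"
```

```text
t 12.28 tcp [0.4786 0.1119 0.2824] gap 0.0243 F [-0.8 -1.  -1.8] grip 60.385760815115646
[[-0.154, -0.988, -0.003], [-0.988, 0.154, 0.026], [-0.025, 0.007, -1.0]] [ 0.224 -0.066 -0.214  1.42   0.026 -1.192]
spot caddy wrist 0.75 [0.5246 0.1397 0.0053]
j6 -1.19 -> -1.19
MOVE [-0.001  -0.0022  0.0893] turn -0.004 rows 4
```

View pics/w4.png

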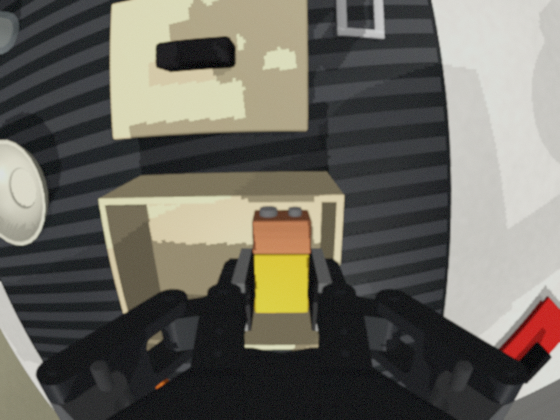

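Battery held over the caddy's -x,-y quarter; rim's near corners at about (100,203) and (345,194).

```bash
python3 -c "
from h import *
p=proj('wrist',[(100,202),(345,194)],.074);e=p[0]-p[1];a=np.arctan2(e[1],e[0]);print(p,np.hypot(*e),np.degrees(a));print('centre',p.mean(0)+.056*np.array([-np.sin(a),np.cos(a)]))
print(nets.silhouettes('caddy','wrist')[0]['p'])"
```

```text
[[0.59114298 0.07814426]
 [0.43899993 0.09749029]] 0.1533681037623991 -7.246659472442698
centre [0.52213536 0.14336996]Traceback (most recent call last):
  File "<string>", line 4, in <module>
    print(nets.silhouettes('caddy','wrist')[0]['p'])
          ~~~~~~~~~~~~~~~~~~~~~~~~~~~~~~~~~^^^
IndexError: list index out of range
```

Call:
move_arm --pt "-0.001 -0.002 0.03 0 0.2" --pt "-0.001 -0.002 0.06 0 0.2" --pt "-0.001 -0.002 0.08 0 0.2" --pt "-0.001 -0.002 0.089 0 0.2" --pt "-0.001 -0.002 0.089 0 0.2" --pt "-0.001 -0.002 0.089 0 0.37" --pt "-0.001 -0.002 0.089 0 0.37" --pt "-0.001 -0.002 0.089 0 0.37" --pt "-0.001 -0.002 0.06 0 0.37" --pt "-0.001 -0.002 0.02 0 0.37" --pt "-0.001 -0.002 -0.02 0 0.37" --pt "-0.001 -0.002 -0.06 0 0.37" --pt "-0.001 -0.002 -0.06 0 0.37"

```text
time: 13.52
tcp_pos: [0.4822, 0.1118, 0.3567]
eef_rot: [[-0.151, -0.988, 0.015], [-0.988, 0.152, 0.03], [-0.032, -0.01, -0.999]]
contact_force: [0.7, 0.2, 0.9]
finger_gap: 0.0316
grip_force: 0.0
```

```bash
python3 -c "
from h import *
st();im=save('wrist','w5');bats('wrist',.03);find('spot_point','battery0','wrist');go(.52,-.25,.34,107)"
```

```text
t 13.52 tcp [0.4822 0.1118 0.3567] gap 0.0316 F [0.7 0.2 0.9] grip 0.0
[[-0.151, -0.988, 0.015], [-0.988, 0.152, 0.03], [-0.032, -0.01, -0.999]] [ 0.222 -0.07  -0.075  1.545  0.026 -1.196]
bat [0.4859 0.1201] 34 26 long axis 81.3 px [266 175]
bat [0.2159 0.3416] 32 18 long axis 28.1 px [494 315]
spot battery0 wrist 0.63 [0.484  0.1087 0.0166]
j6 -1.2 -> -0.74
MOVE [ 0.3521 -0.0925 -0.0015] turn 1.122 rows 10
```

Call:
move_arm --pt "0.35 -0.092 0 1.12 0.6" --pt "0.35 -0.092 0 1.12 0.6" --pt "0.35 -0.092 0 1.12 0.6" --pt "0.35 -0.092 0 1.12 0.6" --pt "0.35 -0.092 0 1.12 0.6" --pt "0.35 -0.092 0 1.12 0.6" --pt "0.35 -0.092 0 1.12 0.6" --pt "0.35 -0.092 0 1.12 0.6" --pt "0.35 -0.092 0 1.12 0.6" --pt "0.35 -0.092 0 1.12 0.6" --pt "0.35 -0.092 0 1.12 0.6" --pt "0.35 -0.092 0 1.12 0.6"

```text
time: 14.67
tcp_pos: [0.5198, -0.2472, 0.3364]
eef_rot: [[-0.955, -0.297, 0.001], [-0.296, 0.955, 0.028], [-0.009, 0.027, -1.0]]
contact_force: [0.6, 0.3, 0.7]
finger_gap: 0.0509
grip_force: 0.0
```

```bash
sed -i 's/^C=.*/C=np.array([.5215,.141]); CY=-8.6/' h.py; python3 -c "
from h import *
st();bats();find('spot_point','battery0','wrist');gp(.466,-.2533,.0265,107)"
```

```text
t 14.67 tcp [ 0.5198 -0.2472  0.3364] gap 0.0509 F [0.6 0.3 0.7] grip 0.0
[[-0.955, -0.297, 0.001], [-0.296, 0.955, 0.028], [-0.009, 0.027, -1.0]] [-0.449  0.14   0.102  1.544  0.026 -0.75 ]
bat [ 0.461  -0.3471] 50 32 long axis -9.0 px [158  67]
bat [ 0.4656 -0.2543] 49 29 long axis 17.7 px [265 103]
bat [ 0.5769 -0.3457] 53 34 long axis 23.2 px [137 191]
bat [ 0.5834 -0.2622] 55 29 long axis 17.0 px [221 222]
bat [ 0.583  -0.1789] 36 34 long axis 20.9 px [302 253]
spot battery0 wrist 0.81 [ 0.5887 -0.2606  0.004 ]
spot battery0 wrist 0.79 [ 0.4689 -0.2565  0.0052]
spot battery0 wrist 0.72 [ 0.5787 -0.3505  0.0031]
spot battery0 wrist 0.67 [ 0.581  -0.1673  0.0086]
spot battery0 wrist 0.56 [ 0.4607 -0.3515  0.0089]
spot battery0 wrist 0.46 [ 0.7159 -0.2616  0.0052]
j6 -0.75 -> -0.8
MOVE [0.0568 0.0014 0.1552] turn 0.006 rows 5
```

Call:
move_arm --pt "0.056 0 0.04 0 0.6" --pt "0.056 0 0.08 0 0.6" --pt "0.056 0 0.115 0 0.6" --pt "0.056 0 0.14 0 0.6" --pt "0.056 0 0.155 0 0.6" --pt "0.056 0 0.155 0 0.6" --pt "0.056 0 0.155 0 0.2" --pt "0.056 0 0.155 0 0.2" --pt "0.056 0 0.155 0 0.2" --pt "0.056 0 0.155 0 0.2" --pt "0.056 0 0.155 0 0.2" --pt "0.056 0 0.12 0 0.2" --pt "0.056 0 0.08 0 0.2" --pt "0.056 0 0.04 0 0.2" --pt "0.056 0 0.03 0 0.2"

```text
time: 16.02
tcp_pos: [0.4674, -0.2635, 0.3145]
eef_rot: [[-0.955, -0.296, 0.011], [-0.296, 0.955, 0.022], [-0.017, 0.018, -1.0]]
contact_force: [0.8, -0.7, -0.1]
finger_gap: 0.0243
grip_force: 59.6
```

```bash
python3 -c "
from h import *
st();place(.037,-.0265,.042)"
```

```text
t 16.02 tcp [ 0.4674 -0.2635  0.3145] gap 0.0243 F [ 0.8 -0.7 -0.1] grip 59.59766864776611
[[-0.955, -0.296, 0.011], [-0.296, 0.955, 0.022], [-0.017, 0.018, -1.0]] [-0.518  0.04  -0.047  1.485  0.025 -0.819]
j6 -0.82 -> -1.23
MOVE [-0.1885  0.3253  0.1267] turn -1.12 rows 11
```

Call:
move_arm --pt "-0.188 0.325 0 -1.12 0.2" --pt "-0.188 0.325 0 -1.12 0.2" --pt "-0.188 0.325 0 -1.12 0.2" --pt "-0.188 0.325 0 -1.12 0.2" --pt "-0.188 0.325 0 -1.12 0.2" --pt "-0.188 0.325 0 -1.12 0.2" --pt "-0.188 0.325 0 -1.12 0.2" --pt "-0.188 0.325 0 -1.12 0.2" --pt "-0.188 0.325 0 -1.12 0.2" --pt "-0.188 0.325 0 -1.12 0.2" --pt "-0.188 0.325 0.03 -1.12 0.2" --pt "-0.188 0.325 0.03 -1.12 0.2" --pt "-0.188 0.325 0.03 -1.12 0.2"

```text
time: 17.1
tcp_pos: [0.5497, 0.1037, 0.2864]
eef_rot: [[-0.15, -0.989, 0.0], [-0.988, 0.15, 0.027], [-0.027, 0.004, -1.0]]
contact_force: [-1.0, 0.2, -0.0]
finger_gap: 0.0241
grip_force: 59.6
```

```bash
python3 -c "
from h import *
st();place(.037,-.0265,.042)"
```

```text
t 17.1 tcp [0.5497 0.1037 0.2864] gap 0.0241 F [-1.   0.2 -0. ] grip 59.56514775753021
[[-0.15, -0.989, 0.0], [-0.988, 0.15, 0.027], [-0.027, 0.004, -1.0]] [ 0.181  0.094 -0.045  1.427  0.026 -1.239]
j6 -1.24 -> -1.23
MOVE [ 0.0004 -0.0044  0.0895] turn -0.0 rows 4
```

Call:
move_arm --pt "0 -0.004 0.03 0 0.2" --pt "0 -0.004 0.06 0 0.2" --pt "0 -0.004 0.08 0 0.2" --pt "0 -0.004 0.089 0 0.2" --pt "0 -0.004 0.089 0 0.2" --pt "0 -0.004 0.089 0 0.37" --pt "0 -0.004 0.089 0 0.37" --pt "0 -0.004 0.089 0 0.37" --pt "0 -0.004 0.05 0 0.37" --pt "0 -0.004 0.01 0 0.37" --pt "0 -0.004 -0.03 0 0.37" --pt "0.367 -0.046 -0.06 1.12 0.6" --pt "0.367 -0.046 -0.06 1.12 0.6" --pt "0.367 -0.046 -0.06 1.12 0.6" --pt "0.367 -0.046 -0.06 1.12 0.6" --pt "0.367 -0.046 -0.06 1.12 0.6" --pt "0.367 -0.046 -0.06 1.12 0.6" --pt "0.367 -0.046 -0.06 1.12 0.6" --pt "0.367 -0.046 -0.06 1.12 0.6" --pt "0.367 -0.046 -0.06 1.12 0.6"

```text
time: 18.77
tcp_pos: [0.5394, -0.2707, 0.3393]
eef_rot: [[-0.958, -0.288, 0.005], [-0.288, 0.957, 0.026], [-0.012, 0.023, -1.0]]
contact_force: [0.4, 1.5, 0.5]
finger_gap: 0.0512
grip_force: 0.0
```

```bash
python3 -c "
from h import *
st();bats();find('spot_point','battery0','wrist');eyes.grab_frame('scene');find('spot_point','battery0','scene');gp(.4607,-.349,.0265,81)"
```

```text
t 18.77 tcp [ 0.5394 -0.2707  0.3393] gap 0.0512 F [0.4 1.5 0.5] grip 0.0
[[-0.958, -0.288, 0.005], [-0.288, 0.957, 0.026], [-0.012, 0.023, -1.0]] [-0.47   0.206  0.183  1.555  0.025 -0.762]
bat [ 0.4592 -0.3526] 50 31 long axis -9.5 px [189  52]
bat [ 0.5751 -0.3529] 53 33 long axis 22.3 px [165 177]
bat [ 0.5825 -0.2696] 54 28 long axis 15.7 px [253 208]
bat [ 0.5802 -0.179 ] 51 34 long axis -70.0 px [331 239]
spot battery0 wrist 0.96 [ 0.457  -0.3506  0.0049]
spot battery0 wrist 0.69 [ 5.769e-01 -3.541e-01 -1.000e-04]
spot battery0 wrist 0.63 [ 0.5835 -0.1716  0.0031]
spot battery0 wrist 0.57 [ 0.5859 -0.2638  0.0029]
spot battery0 scene 0.82 [ 0.5789 -0.3474  0.0071]
spot battery0 scene 0.74 [ 0.4601 -0.3489  0.0075]
spot battery0 scene 0.72 [ 0.5831 -0.1667  0.0099]
spot battery0 scene 0.7 [0.5545 0.1003 0.0312]
spot battery0 scene 0.53 [0.4839 0.1157 0.027 ]
spot battery0 scene 0.47 [ 0.5878 -0.2649  0.0067]
j6 -0.77 -> -0.5
MOVE [ 0.1028 -0.0607  0.1542] turn 0.455 rows 6
```

Call:
move_arm --pt "0.104 -0.061 0.04 0.455 0.6" --pt "0.104 -0.061 0.08 0.455 0.6" --pt "0.104 -0.061 0.08 0.455 0.6" --pt "0.104 -0.061 0.08 0.455 0.6" --pt "0.104 -0.061 0.12 0.455 0.6" --pt "0.104 -0.061 0.14 0.455 0.6" --pt "0.104 -0.061 0.154 0.455 0.6" --pt "0.104 -0.061 0.154 0.455 0.6" --pt "0.104 -0.061 0.154 0.455 0.2" --pt "0.104 -0.061 0.154 0.455 0.2" --pt "0.104 -0.061 0.154 0.455 0.2" --pt "0.104 -0.061 0.154 0.455 0.2" --pt "0.104 -0.061 0.154 0.455 0.2" --pt "0.104 -0.061 0.12 0.455 0.2" --pt "0.104 -0.061 0.08 0.455 0.2" --pt "0.104 -0.061 0.04 0.455 0.2" --pt "0.104 -0.061 0.03 0.455 0.2"

```text
time: 20.38
tcp_pos: [0.4599, -0.3561, 0.3122]
eef_rot: [[-0.988, 0.153, 0.01], [0.154, 0.988, 0.021], [-0.007, 0.023, -1.0]]
contact_force: [0.5, 0.5, 0.4]
finger_gap: 0.0247
grip_force: 59.1
```

```bash
python3 -c "
from h import *
st();place(-.037,.024,.054)"
```

```text
t 20.38 tcp [ 0.4599 -0.3561  0.3122] gap 0.0247 F [0.5 0.5 0.4] grip 59.090972542762756
[[-0.988, 0.153, 0.01], [0.154, 0.988, 0.021], [-0.007, 0.023, -1.0]] [-0.663  0.15   0.067  1.492  0.023 -0.509]
j6 -0.51 -> -1.09
MOVE [0.0543 0.5186 0.1146] turn -1.575 rows 14
```

Call:
move_arm --pt "0.054 0.519 0 -1.575 0.2" --pt "0.054 0.519 0 -1.575 0.2" --pt "0.054 0.519 0 -1.575 0.2" --pt "0.054 0.519 0 -1.575 0.2" --pt "0.054 0.519 0 -1.575 0.2" --pt "0.054 0.519 0 -1.575 0.2" --pt "0.054 0.519 0 -1.575 0.2" --pt "0.054 0.519 0 -1.575 0.2" --pt "0.054 0.519 0 -1.575 0.2" --pt "0.054 0.519 0 -1.575 0.2" --pt "0.054 0.519 0 -1.575 0.2" --pt "0.054 0.519 0 -1.575 0.2" --pt "0.054 0.519 0 -1.575 0.2" --pt "0.054 0.519 0.03 -1.575 0.2" --pt "0.054 0.519 0.03 -1.575 0.2" --pt "0.054 0.519 0.03 -1.575 0.2"

```text
time: 21.72
tcp_pos: [0.4854, 0.1661, 0.2881]
eef_rot: [[-0.149, -0.989, 0.001], [-0.988, 0.149, 0.026], [-0.026, 0.003, -1.0]]
contact_force: [-1.1, -0.1, -0.7]
finger_gap: 0.0244
grip_force: 59.2
```

```bash
python3 -c "
from h import *
st();place(-.037,.024,.054);save('wrist','w6')"
```

```text
t 21.72 tcp [0.4854 0.1661 0.2881] gap 0.0244 F [-1.1 -0.1 -0.7] grip 59.1757133603096
[[-0.149, -0.989, 0.001], [-0.988, 0.149, 0.026], [-0.026, 0.003, -1.0]] [ 0.324 -0.019 -0.158  1.423  0.025 -1.096]
j6 -1.1 -> -1.09
MOVE [ 0.0015 -0.0033  0.0791] turn -0.0 rows 3
```

View pics/w6.png

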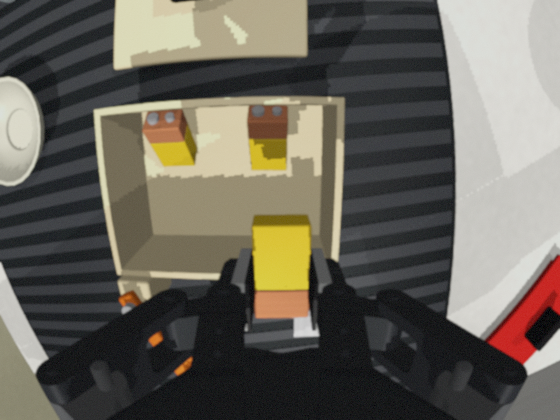

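Two batteries lie neatly in the caddy (170,140),(268,140); the third is held above the empty +y half.

Call:
move_arm --pt "0.001 -0.003 0.03 0 0.2" --pt "0.001 -0.003 0.06 0 0.2" --pt "0.001 -0.003 0.079 0 0.2" --pt "0.001 -0.003 0.079 0 0.2" --pt "0.001 -0.003 0.079 0 0.37" --pt "0.001 -0.003 0.079 0 0.37" --pt "0.001 -0.003 0.079 0 0.37" --pt "0.001 -0.003 0.04 0 0.37" --pt "0.001 -0.003 0 0 0.37" --pt "0.001 -0.003 -0.04 0 0.37" --pt "0.42 -0.119 -0.063 1.12 0.6" --pt "0.42 -0.119 -0.063 1.12 0.6" --pt "0.42 -0.119 -0.063 1.12 0.6" --pt "0.42 -0.119 -0.063 1.12 0.6" --pt "0.42 -0.119 -0.063 1.12 0.6" --pt "0.42 -0.119 -0.063 1.12 0.6" --pt "0.42 -0.119 -0.063 1.12 0.6" --pt "0.42 -0.119 -0.063 1.12 0.6" --pt "0.42 -0.119 -0.063 1.12 0.6" --pt "0.42 -0.119 -0.063 1.12 0.6"

```text
time: 23.43
tcp_pos: [0.538, -0.2523, 0.3415]
eef_rot: [[-0.957, -0.288, 0.005], [-0.288, 0.957, 0.026], [-0.013, 0.023, -1.0]]
contact_force: [1.5, -1.1, 0.9]
finger_gap: 0.051
grip_force: 0.0
```

```bash
python3 -c "
from h import *
st();bats();find('spot_point','battery0','wrist');eyes.grab_frame('scene');find('spot_point','battery0','scene');gp(.5765,-.350,.0265,113)"
```

```text
t 23.43 tcp [ 0.538  -0.2523  0.3415] gap 0.051 F [ 1.5 -1.1  0.9] grip 0.0
[[-0.957, -0.288, 0.005], [-0.288, 0.957, 0.026], [-0.013, 0.023, -1.0]] [-0.443  0.183  0.16   1.554  0.026 -0.736]
bat [ 0.5768 -0.3527] 52 33 long axis 23.1 px [148 173]
bat [ 0.5834 -0.2691] 54 29 long axis 15.9 px [234 204]
bat [ 0.5795 -0.1787] 51 35 long axis -67.9 px [313 235]
spot battery0 wrist 0.8 [ 5.874e-01 -2.615e-01  5.000e-04]
spot battery0 wrist 0.67 [ 0.5828 -0.1729  0.0033]
spot battery0 scene 0.75 [ 0.5785 -0.3451  0.0072]
spot battery0 scene 0.73 [ 0.5848 -0.1691  0.0067]
spot battery0 scene 0.7 [ 0.5878 -0.2659  0.0072]
spot battery0 scene 0.66 [0.4828 0.1144 0.0233]
spot battery0 scene 0.54 [0.5543 0.0993 0.028 ]
spot battery0 scene 0.48 [0.4875 0.1673 0.0122]
j6 -0.74 -> -0.95
MOVE [-0.0041 -0.1133  0.1562] turn -0.103 rows 6
```

Call:
move_arm --pt "-0.006 -0.111 0.04 -0.103 0.6" --pt "-0.006 -0.111 0.08 -0.103 0.6" --pt "-0.006 -0.111 0.08 -0.103 0.6" --pt "-0.006 -0.111 0.1 -0.103 0.6" --pt "-0.006 -0.111 0.12 -0.103 0.6" --pt "-0.006 -0.111 0.14 -0.103 0.6" --pt "-0.006 -0.111 0.156 -0.103 0.6" --pt "-0.006 -0.111 0.156 -0.103 0.6" --pt "-0.006 -0.111 0.156 -0.103 0.2" --pt "-0.006 -0.111 0.156 -0.103 0.2" --pt "-0.006 -0.111 0.156 -0.103 0.2" --pt "-0.006 -0.111 0.156 -0.103 0.2" --pt "-0.006 -0.111 0.156 -0.103 0.2" --pt "-0.006 -0.111 0.12 -0.103 0.2" --pt "-0.006 -0.111 0.08 -0.103 0.2" --pt "-0.006 -0.111 0.04 -0.103 0.2" --pt "-0.006 -0.111 0.03 -0.103 0.2"

```text
time: 25.05
tcp_pos: [0.5773, -0.3537, 0.3153]
eef_rot: [[-0.92, -0.393, 0.011], [-0.393, 0.919, 0.022], [-0.019, 0.016, -1.0]]
contact_force: [1.6, -0.7, -0.2]
finger_gap: 0.0244
grip_force: 60.1
```

```bash
python3 -c "
from h import *
st();place(.037,.024,.054)"
```

```text
t 25.05 tcp [ 0.5773 -0.3537  0.3153] gap 0.0244 F [ 1.6 -0.7 -0.2] grip 60.1203453540802
[[-0.92, -0.393, 0.011], [-0.393, 0.919, 0.022], [-0.019, 0.016, -1.0]] [-0.554  0.385  0.358  1.545  0.025 -0.957]
j6 -0.96 -> -1.15
MOVE [-0.182   0.4736  0.1173] turn -1.017 rows 14
```

Call:
move_arm --pt "-0.182 0.474 0 -1.017 0.2" --pt "-0.182 0.474 0 -1.017 0.2" --pt "-0.182 0.474 0 -1.017 0.2" --pt "-0.182 0.474 0 -1.017 0.2" --pt "-0.182 0.474 0 -1.017 0.2" --pt "-0.182 0.474 0 -1.017 0.2" --pt "-0.182 0.474 0 -1.017 0.2" --pt "-0.182 0.474 0 -1.017 0.2" --pt "-0.182 0.474 0 -1.017 0.2" --pt "-0.182 0.474 0 -1.017 0.2" --pt "-0.182 0.474 0 -1.017 0.2" --pt "-0.182 0.474 0 -1.017 0.2" --pt "-0.182 0.474 0 -1.017 0.2" --pt "-0.182 0.474 0.03 -1.017 0.2" --pt "-0.182 0.474 0.03 -1.017 0.2" --pt "-0.182 0.474 0.03 -1.017 0.2"

```text
time: 26.38
tcp_pos: [0.5578, 0.1544, 0.2898]
eef_rot: [[-0.15, -0.989, 0.0], [-0.988, 0.149, 0.026], [-0.026, 0.004, -1.0]]
contact_force: [-0.1, 0.3, -0.5]
finger_gap: 0.0242
grip_force: 60.1
```

```bash
python3 -c "
from h import *
st();place(.037,.024,.054);save('wrist','w7')"
```

```text
t 26.38 tcp [0.5578 0.1544 0.2898] gap 0.0242 F [-0.1  0.3 -0.5] grip 60.10582588613033
[[-0.15, -0.989, 0.0], [-0.988, 0.149, 0.026], [-0.026, 0.004, -1.0]] [ 0.265  0.138  0.01   1.435  0.025 -1.155]
j6 -1.16 -> -1.15
MOVE [ 0.0009 -0.004   0.0808] turn -0.0 rows 3
```

View pics/w7.png

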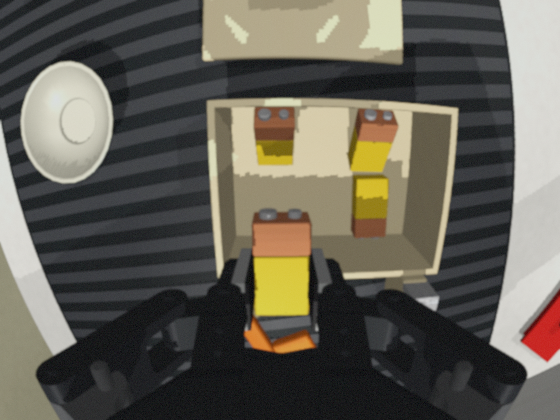

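Call:
move_arm --pt "0.001 -0.004 0.03 0 0.2" --pt "0.001 -0.004 0.06 0 0.2" --pt "0.001 -0.004 0.08 0 0.2" --pt "0.001 -0.004 0.08 0 0.2" --pt "0.001 -0.004 0.08 0 0.37" --pt "0.001 -0.004 0.08 0 0.37" --pt "0.001 -0.004 0.08 0 0.37" --pt "0.001 -0.004 0.04 0 0.37" --pt "0.001 -0.004 0 0 0.37" --pt "0.001 -0.004 -0.04 0 0.37" --pt "0.4 -0.042 -0.06 1.12 0.6" --pt "0.4 -0.042 -0.06 1.12 0.6" --pt "0.4 -0.042 -0.06 1.12 0.6" --pt "0.4 -0.042 -0.06 1.12 0.6" --pt "0.4 -0.042 -0.06 1.12 0.6" --pt "0.4 -0.042 -0.06 1.12 0.6" --pt "0.4 -0.042 -0.06 1.12 0.6" --pt "0.4 -0.042 -0.06 1.12 0.6" --pt "0.4 -0.042 -0.06 1.12 0.6" --pt "0.4 -0.042 -0.06 1.12 0.6"

```text
time: 28.1
tcp_pos: [0.539, -0.2522, 0.3415]
eef_rot: [[-0.958, -0.287, 0.005], [-0.287, 0.958, 0.025], [-0.012, 0.023, -1.0]]
contact_force: [0.7, 0.7, 0.1]
finger_gap: 0.0512
grip_force: 0.0
```

```bash
python3 -c "
from h import *
st();eyes.grab_frame('scene');find('spot_point','battery0','scene');bats();find('spot_point','battery0','wrist');st();gp(.586,-.264,.0265,106)"
```

```text
t 28.1 tcp [ 0.539  -0.2522  0.3415] gap 0.0512 F [0.7 0.7 0.1] grip 0.0
[[-0.958, -0.287, 0.005], [-0.287, 0.958, 0.025], [-0.012, 0.023, -1.0]] [-0.442  0.185  0.162  1.554  0.025 -0.733]
spot battery0 scene 0.8 [ 0.5838 -0.1659  0.0091]
spot battery0 scene 0.75 [ 0.5867 -0.2633  0.0044]
spot battery0 scene 0.61 [0.5536 0.0992 0.0281]
spot battery0 scene 0.56 [0.5645 0.1569 0.0096]
spot battery0 scene 0.56 [0.4874 0.1695 0.0097]
bat [ 0.5835 -0.2609] 54 28 long axis 16.1 px [234 203]
bat [ 0.58 -0.17] 50 35 long axis -68.2 px [314 234]
bat [0.5652 0.1823] 29 26 long axis -5.7 px [545 284]
spot battery0 wrist 0.95 [ 0.5844 -0.256   0.0054]
spot battery0 wrist 0.69 [ 0.5819 -0.1634  0.0069]
spot battery0 wrist 0.68 [ 0.7165 -0.2547  0.0039]
spot battery0 wrist 0.64 [0.56   0.1603 0.0054]
t 28.3 tcp [ 0.5396 -0.2494  0.3407] gap 0.0514 F [ 1.3 -0.2 -0.3] grip 0.0
[[-0.956, -0.295, 0.004], [-0.294, 0.955, 0.027], [-0.012, 0.024, -1.0]] [-0.438  0.184  0.16   1.554  0.026 -0.737]
j6 -0.74 -> -0.71
MOVE [-0.0363 -0.0352  0.1589] turn 0.02 rows 5
```

Call:
move_arm --pt "-0.036 -0.032 0.04 0.02 0.6" --pt "-0.036 -0.032 0.08 0.02 0.6" --pt "-0.036 -0.032 0.11 0.02 0.6" --pt "-0.036 -0.032 0.14 0.02 0.6" --pt "-0.036 -0.032 0.158 0.02 0.6" --pt "-0.036 -0.032 0.158 0.02 0.6" --pt "-0.036 -0.032 0.158 0.02 0.2" --pt "-0.036 -0.032 0.158 0.02 0.2" --pt "-0.036 -0.032 0.158 0.02 0.2" --pt "-0.036 -0.032 0.158 0.02 0.2" --pt "-0.036 -0.032 0.158 0.02 0.2" --pt "-0.036 -0.032 0.12 0.02 0.2" --pt "-0.036 -0.032 0.08 0.02 0.2" --pt "-0.036 -0.032 0.04 0.02 0.2" --pt "-0.036 -0.032 0.03 0.02 0.2"

```text
time: 29.55
tcp_pos: [0.5841, -0.268, 0.3177]
eef_rot: [[-0.961, -0.277, 0.012], [-0.277, 0.961, 0.023], [-0.018, 0.019, -1.0]]
contact_force: [1.6, -0.5, 1.9]
finger_gap: 0.0243
grip_force: 59.9
```

```bash
python3 -c "
from h import *
st();place(0,-.0265,.054)"
```

```text
t 29.55 tcp [ 0.5841 -0.268   0.3177] gap 0.0243 F [ 1.6 -0.5  1.9] grip 59.92965593934059
[[-0.961, -0.277, 0.012], [-0.277, 0.961, 0.023], [-0.018, 0.019, -1.0]] [-0.435  0.296  0.249  1.523  0.026 -0.715]
j6 -0.72 -> -1.21
MOVE [-0.0373  0.3813  0.1166] turn -1.14 rows 11
```

Call:
move_arm --pt "-0.037 0.381 0 -1.14 0.2" --pt "-0.037 0.381 0 -1.14 0.2" --pt "-0.037 0.381 0 -1.14 0.2" --pt "-0.037 0.381 0 -1.14 0.2" --pt "-0.037 0.381 0 -1.14 0.2" --pt "-0.037 0.381 0 -1.14 0.2" --pt "-0.037 0.381 0 -1.14 0.2" --pt "-0.037 0.381 0 -1.14 0.2" --pt "-0.037 0.381 0 -1.14 0.2" --pt "-0.037 0.381 0 -1.14 0.2" --pt "-0.037 0.381 0 -1.14 0.2" --pt "-0.037 0.381 0.03 -1.14 0.2" --pt "-0.037 0.381 0.03 -1.14 0.2" --pt "-0.037 0.381 0.03 -1.14 0.2"

```text
time: 30.72
tcp_pos: [0.5136, 0.1083, 0.2885]
eef_rot: [[-0.152, -0.988, 0.0], [-0.988, 0.152, 0.027], [-0.026, 0.004, -1.0]]
contact_force: [0.1, 0.5, -0.8]
finger_gap: 0.0238
grip_force: 59.9
```

```bash
python3 -c "
from h import *
eyes.grab_frame('wrist');st();place(0,-.0265,.051)"
```

```text
t 30.77 tcp [0.514  0.1083 0.2896] gap 0.0239 F [-0.2 -0.3  0.2] grip 59.93088707327843
[[-0.152, -0.988, 0.002], [-0.988, 0.152, 0.027], [-0.027, 0.002, -1.0]] [ 0.202  0.01  -0.126  1.427  0.026 -1.216]
j6 -1.22 -> -1.21
MOVE [-0.0006 -0.003   0.0837] turn -0.002 rows 4
```

Call:
move_arm --pt "-0.001 -0.003 0.03 0 0.2" --pt "-0.001 -0.003 0.06 0 0.2" --pt "-0.001 -0.003 0.084 0 0.2" --pt "-0.001 -0.003 0.084 0 0.2" --pt "-0.001 -0.003 0.084 0 0.35" --pt "-0.001 -0.003 0.084 0 0.35" --pt "-0.001 -0.003 0.084 0 0.35" --pt "-0.001 -0.003 0.05 0 0.35" --pt "-0.001 -0.003 0.01 0 0.35" --pt "-0.001 -0.003 -0.03 0 0.35" --pt "0.228 -0.082 -0.057 -0.53 0.6" --pt "0.228 -0.082 -0.057 -0.53 0.6" --pt "0.228 -0.082 -0.057 -0.53 0.6" --pt "0.228 -0.082 -0.057 -0.53 0.6" --pt "0.228 -0.082 -0.057 -0.53 0.6" --pt "0.228 -0.082 -0.057 -0.53 0.6" --pt "0.228 -0.082 -0.057 -0.53 0.6" --pt "0.228 -0.082 -0.057 -0.53 0.6"

```text
time: 32.27
tcp_pos: [0.5608, -0.1337, 0.3412]
eef_rot: [[0.365, -0.931, 0.005], [-0.931, -0.365, 0.026], [-0.023, -0.014, -1.0]]
contact_force: [-0.1, -0.4, 0.1]
finger_gap: 0.0515
grip_force: 0.0
```

```bash
python3 -c "
from h import *
eyes.grab_frame('scene');find('spot_point','battery0','scene');bats();find('spot_point','battery0','wrist');st();gp(.582,-.168,.0265,22)"
```

```text
spot battery0 scene 0.8 [ 0.584  -0.1673  0.0086]
spot battery0 scene 0.8 [0.4885 0.1727 0.0112]
spot battery0 scene 0.71 [0.5189 0.1138 0.0108]
spot battery0 scene 0.69 [0.4836 0.1227 0.0099]
spot battery0 scene 0.6 [0.5467 0.1194 0.0228]
spot battery0 scene 0.45 [0.5644 0.1596 0.0118]
bat [ 0.5825 -0.1695] 49 28 long axis -68.1 px [264 109]
spot battery0 wrist 0.85 [ 0.5835 -0.1688  0.0042]
spot battery0 wrist 0.35 [ 0.3888 -0.0717  0.0033]
t 32.47 tcp [ 0.5605 -0.1293  0.3403] gap 0.0514 F [-0.1  1.   0.2] grip 0.0
[[0.371, -0.929, 0.003], [-0.928, -0.371, 0.027], [-0.024, -0.013, -1.0]] [-0.232  0.135  0.103  1.543  0.027 -2.183]
j6 -2.18 -> -2.24
MOVE [ 0.0515 -0.0015  0.1577] turn -0.004 rows 5
```

Call:
move_arm --pt "0.052 -0.002 0.04 0 0.6" --pt "0.052 -0.002 0.08 0 0.6" --pt "0.052 -0.002 0.11 0 0.6" --pt "0.052 -0.002 0.14 0 0.6" --pt "0.052 -0.002 0.157 0 0.6" --pt "0.052 -0.002 0.157 0 0.6" --pt "0.052 -0.002 0.157 0 0.2" --pt "0.052 -0.002 0.157 0 0.2" --pt "0.052 -0.002 0.157 0 0.2" --pt "0.052 -0.002 0.157 0 0.2" --pt "0.052 -0.002 0.157 0 0.2" --pt "0.052 -0.002 0.12 0 0.2" --pt "0.052 -0.002 0.08 0 0.2" --pt "0.052 -0.002 0.04 0 0.2" --pt "0.052 -0.002 0.03 0 0.2"

```text
time: 33.72
tcp_pos: [0.5824, -0.1769, 0.3168]
eef_rot: [[0.371, -0.929, 0.012], [-0.929, -0.37, 0.024], [-0.018, -0.02, -1.0]]
contact_force: [-0.2, -1.3, -1.3]
finger_gap: 0.0244
grip_force: 60.2
```

```bash
python3 -c "
from h import *
st();place(0,.024,.054)"
```

```text
t 33.72 tcp [ 0.5824 -0.1769  0.3168] gap 0.0244 F [-0.2 -1.3 -1.3] grip 60.21642163395882
[[0.371, -0.929, 0.012], [-0.929, -0.37, 0.024], [-0.018, -0.02, -1.0]] [-0.3    0.21   0.144  1.5    0.027 -2.25 ]
j6 -2.25 -> -1.12
MOVE [-0.3337 -0.068   0.1153] turn 0.53 rows 10
```

Call:
move_arm --pt "-0.334 -0.068 0 0.53 0.2" --pt "-0.334 -0.068 0 0.53 0.2" --pt "-0.334 -0.068 0 0.53 0.2" --pt "-0.334 -0.068 0 0.53 0.2" --pt "-0.334 -0.068 0 0.53 0.2" --pt "-0.334 -0.068 0 0.53 0.2" --pt "-0.334 -0.068 0 0.53 0.2" --pt "-0.334 -0.068 0 0.53 0.2" --pt "-0.334 -0.068 0 0.53 0.2" --pt "-0.334 -0.068 0 0.53 0.2" --pt "-0.334 -0.068 0 0.53 0.2" --pt "-0.334 -0.068 0 0.53 0.2"

```text
time: 34.72
tcp_pos: [0.5213, 0.1582, 0.3179]
eef_rot: [[-0.15, -0.989, 0.004], [-0.988, 0.15, 0.027], [-0.027, 0.001, -1.0]]
contact_force: [-0.1, 0.2, -0.4]
finger_gap: 0.0241
grip_force: 60.2
```

```bash
python3 -c "
from h import *
save('wrist','w8');st();place(0,.024,.054)"
```

```text
t 34.77 tcp [0.5214 0.1578 0.3178] gap 0.0245 F [ 0.6 -0.7 -0.2] grip 60.200888961553574
[[-0.151, -0.989, 0.003], [-0.988, 0.151, 0.027], [-0.027, 0.001, -1.0]] [ 0.289  0.052 -0.028  1.479  0.025 -1.131]
j6 -1.13 -> -1.12
MOVE [-0.0002 -0.0028  0.1089] turn -0.001 rows 4
```

View pics/w8.png

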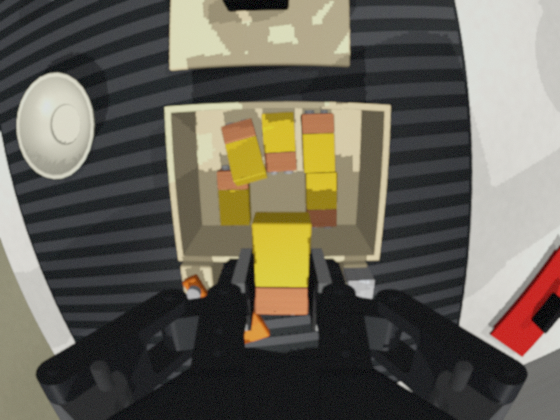

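Five batteries in; one at (245,152) leans slightly over its neighbours. Dropping the sixth at the free middle +y place, from a bit higher.

Call:
move_arm --pt "0 -0.003 0.03 0 0.2" --pt "0 -0.003 0.06 0 0.2" --pt "0 -0.003 0.085 0 0.2" --pt "0 -0.003 0.101 0 0.2" --pt "0 -0.003 0.101 0 0.2" --pt "0 -0.003 0.101 0 0.35" --pt "0 -0.003 0.101 0 0.35" --pt "0 -0.003 0.101 0 0.35" --pt "0 -0.003 0.07 0 0.35" --pt "0 -0.003 0.03 0 0.35" --pt "0 -0.003 -0.01 0 0.35" --pt "0.08 -0.003 -0.03 0 0.35" --pt "0.08 -0.003 -0.03 0 0.35" --pt "0.08 -0.003 -0.03 0 0.35"

```text
time: 35.93
tcp_pos: [0.5117, 0.0741, 0.3496]
eef_rot: [[-0.153, -0.988, 0.009], [-0.988, 0.153, 0.026], [-0.027, -0.004, -1.0]]
contact_force: [0.0, 0.3, 0.1]
finger_gap: 0.0302
grip_force: 0.0
```

```bash
python3 -c "
from h import *
im=save('scene','s9');find('spot_point','battery0','scene');save('wrist','w9');st();find('spot_point','battery0','wrist');find('spot_point','lid_knob','wrist')"
```

```text
spot battery0 scene 0.74 [0.5279 0.1675 0.0095]
spot battery0 scene 0.72 [0.5192 0.1165 0.0102]
spot battery0 scene 0.68 [0.4879 0.1695 0.013 ]
spot battery0 scene 0.66 [0.5637 0.1601 0.0126]
spot battery0 scene 0.49 [0.4829 0.1229 0.0099]
t 36.08 tcp [0.5122 0.078  0.3463] gap 0.03 F [ 0.3 -0.2 -0.4] grip 0.0
[[-0.151, -0.989, 0.005], [-0.988, 0.151, 0.028], [-0.028, -0.0, -1.0]] [ 0.145 -0.009 -0.036  1.535  0.027 -1.274]
spot battery0 wrist 0.94 [0.5525 0.1183 0.0151]
spot battery0 wrist 0.9 [0.4855 0.1713 0.0096]
spot battery0 wrist 0.86 [0.5627 0.1571 0.0052]
spot battery0 wrist 0.76 [0.5218 0.1683 0.0052]
spot battery0 wrist 0.7 [ 0.5163 -0.0008  0.0042]
spot battery0 wrist 0.66 [0.4858 0.1189 0.003 ]
spot battery0 wrist 0.66 [0.5154 0.1177 0.0072]
spot lid_knob wrist 0.92 [0.5182 0.003  0.0453]
spot lid_knob wrist 0.88 [0.1964 0.3681 0.0439]
```

View pics/w9.png

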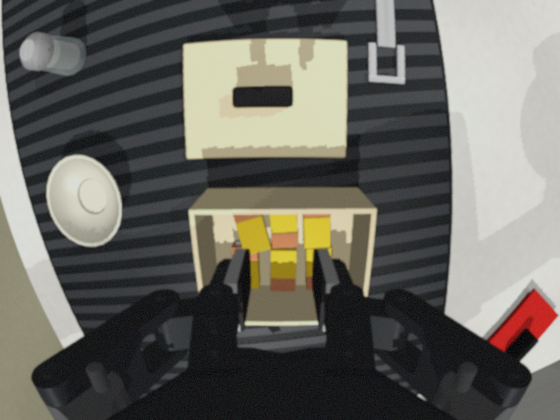

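All six are in the caddy, none above the rim; lid flat with knob at (262,97). Measure the knob and go for it.

```bash
python3 - <<'E'
from h import *
im=cv2.imread("pics/w9.png"); m=(im.max(2)<45).astype(np.uint8); m2=np.zeros_like(m); m2[80:112,225:300]=m[80:112,225:300]
print("knob",rect("wrist",m2,.048)); c=rect("wrist",m2,.048)
p=proj('wrist',[(191,209),(376,208)],.074);e=p[0]-p[1];a=np.arctan2(e[1],e[0]);print(p,np.hypot(*e),np.degrees(a),'centre',p.mean(0)+.056*np.array([-np.sin(a),np.cos(a)]))
gp(c[0][0],c[0][1],.041,81.4)
E
```

```text
knob (array([ 0.51573193, -0.00135212]), 45.06621170043945, 14.771217346191406, -8.991973876953125)
[[0.58396374 0.07583994]
 [0.43899701 0.09699185]] 0.14650172661674435 -8.301373691224294 centre [0.51956565 0.14182914]
j6 -1.27 -> 0.14
MOVE [ 0.0872 -0.0158  0.147 ] turn 1.571 rows 14
```

Call:
move_arm --pt "0.087 -0.016 0.04 1.57 0.5" --pt "0.087 -0.016 0.04 1.57 0.5" --pt "0.087 -0.016 0.04 1.57 0.5" --pt "0.087 -0.016 0.04 1.57 0.5" --pt "0.087 -0.016 0.04 1.57 0.5" --pt "0.087 -0.016 0.04 1.57 0.5" --pt "0.087 -0.016 0.04 1.57 0.5" --pt "0.087 -0.016 0.04 1.57 0.5" --pt "0.087 -0.016 0.04 1.57 0.5" --pt "0.087 -0.016 0.04 1.57 0.5" --pt "0.087 -0.016 0.04 1.57 0.5" --pt "0.087 -0.016 0.04 1.57 0.5" --pt "0.087 -0.016 0.04 1.57 0.5" --pt "0.087 -0.016 0.07 1.57 0.5" --pt "0.087 -0.016 0.07 1.57 0.5"

```text
time: 37.43
tcp_pos: [0.5144, -0.007, 0.2684]
eef_rot: [[-0.989, 0.147, -0.003], [0.147, 0.989, 0.027], [0.007, 0.027, -1.0]]
contact_force: [-1.1, 0.0, -1.0]
finger_gap: 0.0432
grip_force: 0.0
```

```bash
python3 - <<'E'
from h import *
save("wrist","w10"); find("spot_point","lid_knob","wrist"); st(); gp(.5157,-.0013,.041,81.4)
E
```

```text
spot lid_knob wrist 0.66 [ 0.5204 -0.001   0.0521]
t 37.53 tcp [ 0.5148 -0.0074  0.272 ] gap 0.0428 F [-0.   0.5 -0.1] grip 0.0
[[-0.989, 0.147, -0.0], [0.147, 0.989, 0.027], [0.004, 0.027, -1.0]] [-0.02  -0.006 -0.176  1.402  0.027  0.127]
j6 0.13 -> 0.14
MOVE [-0.001  -0.0001  0.0761] turn 0.002 rows 3
```

View pics/w10.png

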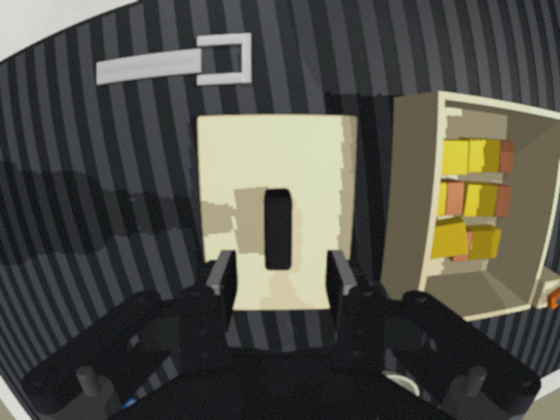

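Knob at (279,228) is centred between the open fingers; batteries lie low in the caddy. Grip and lift.

Call:
move_arm --pt "-0.001 0 0.03 0 0.5" --pt "-0.001 0 0.055 0 0.5" --pt "-0.001 0 0.076 0 0.5" --pt "-0.001 0 0.076 0 0.5" --pt "-0.001 0 0.076 0 0.05" --pt "-0.001 0 0.076 0 0.05" --pt "-0.001 0 0.076 0 0.05" --pt "-0.001 0 0.076 0 0.05" --pt "-0.001 0 0.076 0 0.05" --pt "-0.001 0 0.076 0 0.05" --pt "-0.001 0 0.04 0 0.05" --pt "-0.001 0 0 0 0.05" --pt "-0.001 0 -0.04 0 0.05" --pt "-0.001 0 -0.06 0 0.05" --pt "-0.001 0 -0.06 0 0.05"

```text
time: 38.78
tcp_pos: [0.5167, -0.01, 0.3397]
eef_rot: [[-0.989, 0.149, 0.012], [0.149, 0.988, 0.027], [-0.008, 0.029, -1.0]]
contact_force: [0.1, 0.8, -1.2]
finger_gap: 0.0169
grip_force: 59.7
```

```bash
python3 - <<'E'
from h import *
eyes.grab_frame("scene");find("spot_point","lid_knob","scene");find("spot_point","lid","scene"); st(); gp(.5205,.1418,.14,81.4); gp(.5205,.1418,.103,81.4)
E
```

```text
spot lid_knob scene 0.96 [0.1908 0.3666 0.0422]
spot lid_knob scene 0.66 [ 0.5179 -0.0056  0.1909]
spot lid_knob scene 0.31 [ 0.5195 -0.0041  0.1453]
spot lid scene 0.6 [ 0.5186 -0.005   0.1432]
spot lid scene 0.56 [0.1913 0.3662 0.0036]
t 38.93 tcp [ 0.5159 -0.0099  0.3328] gap 0.0165 F [-0.2  0.3 -1.8] grip 59.59296405315399
[[-0.989, 0.149, 0.003], [0.149, 0.988, 0.027], [0.001, 0.027, -1.0]] [-0.025 -0.011 -0.064  1.515  0.027  0.124]
j6 0.12 -> 0.41
MOVE [0.0179 0.1454 0.0419] turn 0.001 rows 5
j6 0.12 -> 0.41
MOVE [0.0178 0.1444 0.0789] turn 0.001 rows 5
```

Call:
move_arm --pt "0.018 0.145 0 0 0.05" --pt "0.018 0.145 0 0 0.05" --pt "0.018 0.145 0 0 0.05" --pt "0.018 0.145 0 0 0.05" --pt "0.018 0.145 0 0 0.05" --pt "0.018 0.145 0.03 0 0.05" --pt "0.018 0.145 0.05 0 0.05" --pt "0.018 0.145 0.05 0 0.05" --pt "0.018 0.145 0.05 0 0.05"

```text
time: 39.68
tcp_pos: [0.5193, 0.137, 0.2852]
eef_rot: [[-0.989, 0.149, -0.001], [0.149, 0.988, 0.026], [0.005, 0.026, -1.0]]
contact_force: [0.5, -0.9, -0.8]
finger_gap: 0.0166
grip_force: 59.5
```

```bash
python3 - <<'E'
from h import *
save("wrist","w11"); eyes.grab_frame("scene");find("spot_point","lid","scene"); st(); gp(.5205,.1418,.103,81.4)
E
```

```text
spot lid scene 0.87 [0.5185 0.142  0.0907]
spot lid scene 0.47 [0.5444 0.119  0.0183]
t 39.83 tcp [0.5202 0.1371 0.2881] gap 0.0167 F [-0.3 -0.4 -1.4] grip 59.52586591243744
[[-0.989, 0.149, 0.004], [0.149, 0.988, 0.028], [0.0, 0.028, -1.0]] [ 0.252  0.039 -0.1    1.421  0.026  0.403]
j6 0.4 -> 0.41
MOVE [ 0.0004 -0.0005  0.0301] turn -0.0 rows 2
```

View pics/w11.png

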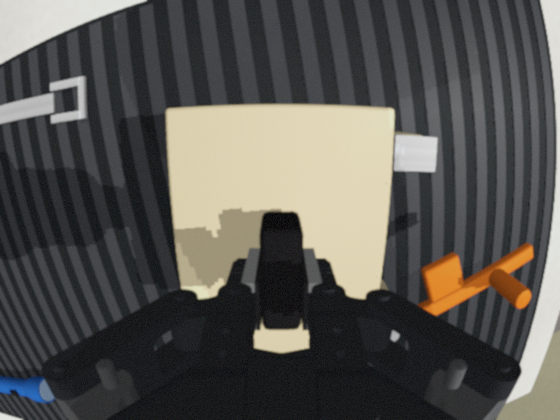

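Lid is square over the caddy (edges cols 167–395). Lower.

Call:
move_arm --pt "0 0 0.01 0 0.05" --pt "0 0 0.016 0 0.05" --pt "0 0 0.02 0 0.05" --pt "0 0 0.024 0 0.05" --pt "0 0 0.027 0 0.05" --pt "0 0 0.029 0 0.05" --pt "0 0 0.029 0 0.05" --pt "0 0 0.029 0 0.05"

```text
time: 40.5
tcp_pos: [0.5198, 0.1376, 0.2641]
eef_rot: [[-0.989, 0.149, 0.009], [0.149, 0.988, 0.028], [-0.004, 0.029, -1.0]]
contact_force: [-17.5, -11.8, 45.1]
finger_gap: 0.0169
grip_force: 72.1
```

```bash
python3 - <<'E'
from h import *
eyes.grab_frame("scene");find("spot_point","lid","scene");find("spot_point","lid_knob","scene"); st(); gp(.5205,.1418,.103,81.4)
E
```

```text
spot lid scene 0.95 [0.521  0.1444 0.0697]
spot lid scene 0.44 [ 0.7198 -0.0976  0.0046]
spot lid_knob scene 0.6 [0.5198 0.1437 0.1162]
spot lid_knob scene 0.4 [0.5196 0.1376 0.0035]
t 40.65 tcp [0.5198 0.1376 0.2641] gap 0.0166 F [-17.  -11.4  45.6] grip 72.07507687155157
[[-0.989, 0.149, 0.009], [0.149, 0.988, 0.028], [-0.004, 0.029, -1.0]] [ 0.254  0.041 -0.144  1.371  0.025  0.404]
j6 0.4 -> 0.41
MOVE [ 0.0006 -0.0005  0.0061] turn 0.0 rows 2
```

Resting about 5 mm high with 45 N and side force toward −x,−y: the panel is on a rim. Lift, shift that way, try again.

Call:
move_arm --pt "0 0 -0.015 0 0.05" --pt "0.002 -0.003 -0.015 0 0.05" --pt "0.003 -0.003 -0.015 0 0.05" --pt "0.003 -0.003 -0.01 0 0.05" --pt "0.003 -0.003 -0.007 0 0.05" --pt "0.003 -0.003 -0.004 0 0.05" --pt "0.003 -0.003 -0.002 0 0.05" --pt "0.003 -0.003 -0.002 0 0.05"

```text
time: 41.32
tcp_pos: [0.5167, 0.1361, 0.261]
eef_rot: [[-0.989, 0.148, 0.005], [0.148, 0.989, 0.028], [-0.001, 0.028, -1.0]]
contact_force: [-1.7, 2.1, 14.8]
finger_gap: 0.0167
grip_force: 63.8
```

```bash
python3 - <<'E'
from h import *
im=eyes.grab_frame("scene");find("spot_point","lid","scene");find("spot_point","lid_knob","scene"); st()
cv2.imwrite("pics/s12.png",cv2.resize(im[180:290,280:440],None,fx=5,fy=5,interpolation=cv2.INTER_CUBIC)[:,:,::-1])
E
```

```text
spot lid scene 0.97 [0.5168 0.1433 0.0666]
spot lid_knob scene 0.65 [0.5186 0.1406 0.1128]
t 41.47 tcp [0.5167 0.136  0.261 ] gap 0.0169 F [-2.4  3.3 15.6] grip 63.84904861450195
[[-0.989, 0.148, 0.005], [0.148, 0.989, 0.028], [-0.0, 0.028, -1.0]] [ 0.252  0.036 -0.155  1.368  0.026  0.401]
```

View pics/s12.png

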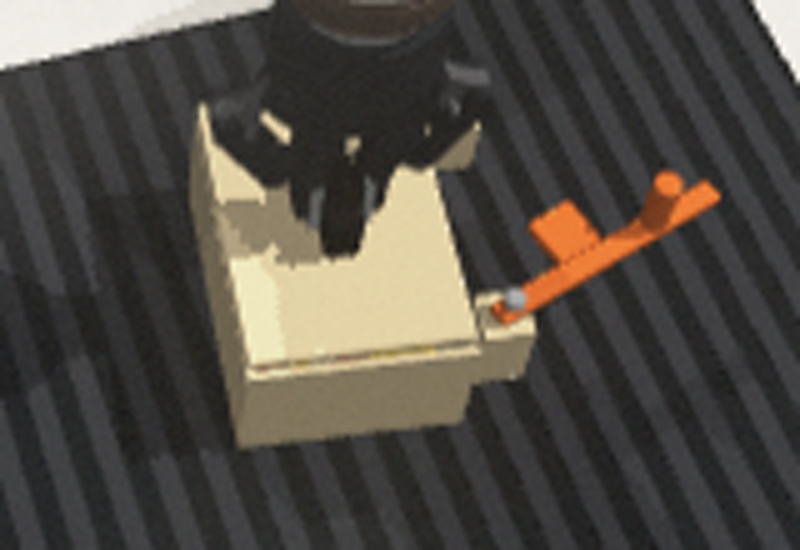

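A thin dark gap shows along the +x rim (row ~360); lid nearly home, slightly −x now. Nudge back 2 mm and press a little.

Call:
move_arm --pt "-0.001 0 -0.001 0 0.05" --pt "-0.002 0 0 0 0.05" --pt "-0.002 0 0.002 0 0.05" --pt "-0.002 0 0.002 0 0.05"

```text
time: 41.8
tcp_pos: [0.5181, 0.136, 0.2601]
eef_rot: [[-0.989, 0.148, 0.004], [0.148, 0.989, 0.029], [0.0, 0.029, -1.0]]
contact_force: [-9.6, 3.1, 26.8]
finger_gap: 0.0169
grip_force: 67.3
```

```bash
python3 - <<'E'
from h import *
im=eyes.grab_frame("scene");find("spot_point","lid","scene");find("spot_point","lid_knob","scene"); st()
E
```

```text
spot lid scene 0.67 [0.5182 0.1461 0.0655]
spot lid_knob scene 0.8 [0.5185 0.1417 0.1114]
t 41.95 tcp [0.5181 0.1359 0.2601] gap 0.0168 F [-9.5  3.7 26.3] grip 67.35624330933206
[[-0.989, 0.148, 0.004], [0.148, 0.989, 0.028], [0.0, 0.029, -1.0]] [ 0.251  0.04  -0.153  1.367  0.027  0.4  ]
```

Call:
move_arm --pt "0 0 -0.003 0 0.05" --pt "0 0 -0.003 0 0.5" --pt "0 0 -0.003 0 0.5" --pt "0 0 -0.003 0 0.5" --pt "0 0 -0.04 0 0.5" --pt "0 0 -0.08 0 0.5" --pt "0 0 -0.12 0 0.5" --pt "-0.06 0 -0.13 0 0.5" --pt "-0.06 0 -0.13 0 0.5" --pt "-0.06 0 -0.13 0 0.5"

```text
time: 42.78
tcp_pos: [0.5803, 0.1224, 0.387]
eef_rot: [[-0.989, 0.15, 0.004], [0.15, 0.988, 0.027], [0.001, 0.027, -1.0]]
contact_force: [0.4, 0.9, 0.2]
finger_gap: 0.043
grip_force: 0.0
```

```bash
python3 - <<'E'
from h import *
im=eyes.grab_frame("scene");find("spot_point","lid","scene");find("spot_point","lid_knob","scene")
w=save("wrist","w13"); find("spot_point","lid","wrist");find("spot_point","lid_knob","wrist"); st()
a=cv2.resize(im[180:290,280:440],(800,550),interpolation=cv2.INTER_CUBIC)[:,:,::-1]
cv2.imwrite("pics/s13.png",np.hstack([cv2.resize(a,(400,300)),cv2.resize(w,(400,300))[:,:,::-1]]))
E
```

```text
spot lid scene 0.79 [0.5181 0.1432 0.0662]
spot lid_knob scene 0.87 [0.515  0.1411 0.1143]
spot lid wrist 0.74 [0.5173 0.1413 0.0687]
spot lid_knob wrist 0.83 [0.5181 0.1437 0.1095]
spot lid_knob wrist 0.73 [0.5145 0.1413 0.0683]
t 43.08 tcp [0.5768 0.1231 0.3872] gap 0.0426 F [-0.5 -0.6 -0.1] grip 0.0
[[-0.989, 0.149, 0.002], [0.149, 0.989, 0.027], [0.002, 0.027, -1.0]] [0.205 0.173 0.238 1.628 0.026 0.355]
```

View pics/s13.png

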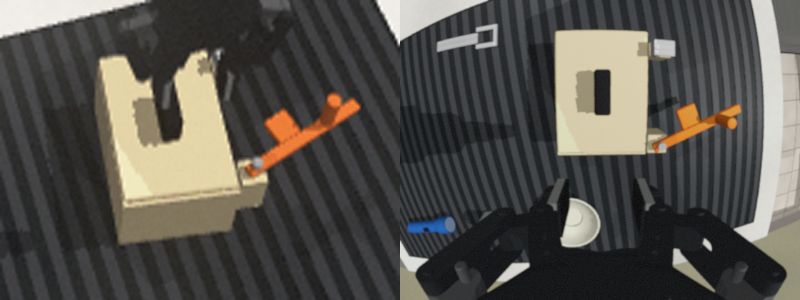

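Lid looks home with only the thin rim line showing; confirm by a gentle press on the knob with shut fingers.

```bash
python3 - <<'E'
from h import *
im=cv2.imread("pics/w13.png"); m=(im.max(2)<45).astype(np.uint8); m2=np.zeros_like(m); m2[90:165,265:300]=m[90:165,265:300]
c=rect("wrist",m2,.11);print("knob",c)
p=proj('wrist',[(217,43),(346,43),(347,215),(219,216)],.08);print(p,p.mean(0))
gp(c[0][0],c[0][1],.110,None,.173)
E
```

```text
knob (array([0.51769873, 0.14094946]), 45.78563690185547, 14.478963851928711, -8.424308776855469)
[[0.43545812 0.09839763]
 [0.45102549 0.20681701]
 [0.60298597 0.18844113]
 [0.58571974 0.07409352]] [0.51879733 0.14193732]
MOVE [0.0604 0.0014 0.1045] turn 0 rows 4
```

Call:
move_arm --pt "0.06 0.001 0.03 0 0" --pt "0.06 0.001 0.07 0 0" --pt "0.06 0.001 0.09 0 0" --pt "0.06 0.001 0.09 0 0" --pt "0.06 0.001 0.097 0 0" --pt "0.06 0.001 0.101 0 0" --pt "0.06 0.001 0.104 0 0" --pt "0.06 0.001 0.106 0 0" --pt "0.06 0.001 0.106 0 0" --pt "0.06 0.001 0.106 0 0"

```text
time: 43.92
tcp_pos: [0.5194, 0.1357, 0.2835]
eef_rot: [[-0.989, 0.149, 0.006], [0.149, 0.988, 0.028], [-0.001, 0.028, -1.0]]
contact_force: [1.2, -0.1, 7.6]
finger_gap: -0.0
grip_force: 3.1
```

```bash
python3 - <<'E'
from h import *
st()
eyes.grab_frame("scene")
for t in ["latch_peg","latch_pivot"]: find("spot_point",t,"scene")
E
```

```text
t 43.92 tcp [0.5194 0.1357 0.2835] gap -0.0 F [ 1.2 -0.1  7.6] grip 3.050854581379099
[[-0.989, 0.149, 0.006], [0.149, 0.988, 0.028], [-0.001, 0.028, -1.0]] [ 0.25   0.036 -0.111  1.411  0.026  0.4  ]
spot latch_peg scene 0.88 [0.5648 0.2803 0.1228]
spot latch_pivot scene 0.78 [0.5945 0.204  0.0908]
```

Contact at TCP z 0.2835 → knob top 0.1105 m, i.e. lid home (0.110). Now the latch: hover over the peg.

Call:
move_arm --pt "0 0 -0.04 0 0" --pt "0 0 -0.08 0 0.4" --pt "-0.025 0.146 -0.1 1.1 0.5" --pt "-0.025 0.146 -0.1 1.1 0.5" --pt "-0.025 0.146 -0.1 1.1 0.5" --pt "-0.025 0.146 -0.1 1.1 0.5" --pt "-0.025 0.146 -0.1 1.1 0.5" --pt "-0.025 0.146 -0.1 1.1 0.5" --pt "-0.025 0.146 -0.1 1.1 0.5" --pt "-0.025 0.146 -0.1 1.1 0.5" --pt "-0.025 0.146 -0.1 1.1 0.5" --pt "-0.025 0.146 -0.1 1.1 0.5" --pt "-0.025 0.146 -0.1 1.1 0.5" --pt "-0.025 0.146 -0.1 1.1 0.5"

```text
time: 45.23
tcp_pos: [0.565, 0.2736, 0.3859]
eef_rot: [[-0.319, 0.948, 0.003], [0.947, 0.319, 0.027], [0.025, 0.011, -1.0]]
contact_force: [-0.1, 0.2, -0.5]
finger_gap: 0.0427
grip_force: 0.0
```

```bash
python3 - <<'E'
from h import *
save("scene","s14");save("wrist","w14")
for t in ["latch_peg","latch_pivot"]: find("spot_point",t,"wrist")
st(); gp(.566,.282,.098,18,.173)
E
```

```text
spot latch_peg wrist 0.56 [0.5647 0.2838 0.1282]
spot latch_pivot wrist 0.71 [0.5905 0.2026 0.0864]
t 45.43 tcp [0.5648 0.2736 0.3857] gap 0.0427 F [ 0.3 -0.3  0.4] grip 0.0
[[-0.317, 0.948, 0.003], [0.948, 0.317, 0.027], [0.025, 0.011, -1.0]] [0.447 0.264 0.341 1.634 0.023 1.695]
j6 1.7 -> 1.71
MOVE [0.0004 0.0006 0.1148] turn 0.008 rows 4
```

View pics/w14.png

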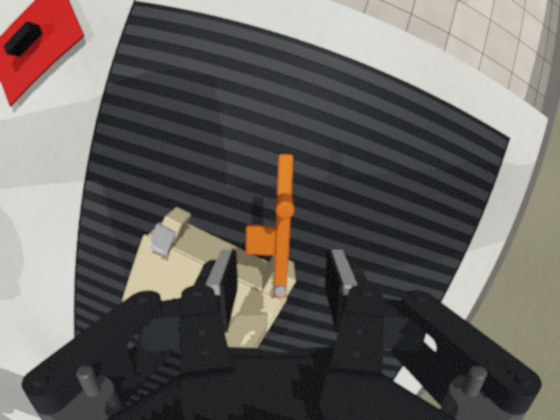

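Wrist view: peg top at (285,210), pivot pin at (281,291), arm aligned between the fingers.

```bash
python3 - <<'E'
from h import *
p=proj("wrist",[(285,209)],.125)[0]; q=proj("wrist",[(281,291)],.093)[0]; print(p,q,np.hypot(*(p-q)),np.degrees(np.arctan2(*(p-q)[::-1])))
gp(p[0],p[1],.098,18,.173)
E
```

```text
[0.56778404 0.28487313] [0.59262705 0.20215455] 0.08636861802084339 106.71667608385317
j6 1.7 -> 1.72
MOVE [0.0026 0.0032 0.1149] turn 0.008 rows 4
```

Call:
move_arm --pt "0.002 0.003 0.04 0 0.5" --pt "0.002 0.003 0.08 0 0.5" --pt "0.002 0.003 0.1 0 0.5" --pt "0.002 0.003 0.114 0 0.5" --pt "0.002 0.003 0.114 0 0.5" --pt "0.002 0.003 0.114 0 0.03" --pt "0.002 0.003 0.114 0 0.03" --pt "0.002 0.003 0.114 0 0.03" --pt "0.002 0.003 0.114 0 0.03" --pt "0.002 0.003 0.114 0 0.03" --pt "0.002 0.003 0.114 0 0.03"

```text
time: 46.35
tcp_pos: [0.5676, 0.2797, 0.2736]
eef_rot: [[-0.316, 0.949, 0.005], [0.948, 0.316, 0.028], [0.025, 0.014, -1.0]]
contact_force: [-0.1, -0.4, 7.6]
finger_gap: 0.0121
grip_force: 58.9
```

```bash
python3 - <<'E'
from h import *
st()
s=get_state();R=np.array(s["eef_rot"]);g=np.array(s["tcp_pos"])+.155*R[:,2]; print("gp",g)
P=np.array([.593,.2015]); d=g[:2]-P; r=np.hypot(*d); a0=np.arctan2(d[1],d[0]); print(r,np.degrees(a0))
for k in range(1,13):
    a=a0+(np.radians(172.5)-a0)*k/12; n=P+.084*np.array([np.cos(a),np.sin(a)])
    w=R.T@np.r_[n-g[:2],0]; print(np.round(w,3).tolist(),round(a0-a,3))
E
```

```text
t 46.35 tcp [0.5676 0.2797 0.2736] gap 0.0121 F [-0.1 -0.4  7.6] grip 58.92148554325104
[[-0.316, 0.949, 0.005], [0.948, 0.316, 0.028], [0.025, 0.014, -1.0]] [0.454 0.264 0.125 1.415 0.023 1.703]
gp [0.56838031 0.28411957 0.11864626]
0.08620975816598458 106.59345943205707
[-0.002, -0.008, -0.0] -0.096
[-0.003, -0.016, -0.0] -0.192
[-0.005, -0.024, -0.0] -0.288
[-0.007, -0.032, -0.001] -0.383
[-0.01, -0.039, -0.001] -0.479
[-0.014, -0.046, -0.001] -0.575
[-0.019, -0.053, -0.001] -0.671
[-0.024, -0.059, -0.001] -0.767
[-0.03, -0.065, -0.002] -0.863
[-0.036, -0.07, -0.002] -0.959
[-0.042, -0.074, -0.002] -1.054
[-0.049, -0.078, -0.002] -1.15
```

Call:
move_arm --pt "-0.002 -0.008 0 -0.1 0.03" --pt "-0.003 -0.016 -0.001 -0.19 0.03" --pt "-0.005 -0.024 -0.001 -0.29 0.03" --pt "-0.007 -0.032 -0.001 -0.38 0.03" --pt "-0.01 -0.039 -0.001 -0.48 0.03" --pt "-0.014 -0.046 -0.001 -0.57 0.03" --pt "-0.019 -0.053 -0.001 -0.67 0.03" --pt "-0.024 -0.059 -0.001 -0.77 0.03" --pt "-0.03 -0.065 -0.002 -0.86 0.03" --pt "-0.033 -0.068 -0.002 -0.91 0.03" --pt "-0.036 -0.07 -0.002 -0.96 0.03" --pt "-0.039 -0.072 -0.002 -1.0 0.03" --pt "-0.042 -0.074 -0.002 -1.05 0.03" --pt "-0.042 -0.074 -0.002 -1.05 0.03"

```text
time: 47.52
tcp_pos: [0.5088, 0.2166, 0.2734]
eef_rot: [[-0.981, 0.194, 0.0], [0.194, 0.981, 0.03], [0.006, 0.029, -1.0]]
contact_force: [-15.0, 5.6, 11.7]
finger_gap: 0.0117
grip_force: 60.5
```

```bash
python3 - <<'E'
from h import *
eyes.grab_frame("scene");find("spot_point","lid","scene");st();eyes.grab_frame("top");find("spot_point","latch_peg","top")
s=get_state();R=np.array(s["eef_rot"]);g=np.array(s["tcp_pos"])+.155*R[:,2]; print("gp",g)
P=np.array([.593,.2015]); d=g[:2]-P; print(np.hypot(*d),np.degrees(np.arctan2(d[1],d[0])))
E
```

```text
spot lid scene 0.97 [0.5188 0.1416 0.0641]
spot lid scene 0.59 [0.1934 0.3654 0.0043]
t 47.62 tcp [0.5089 0.2168 0.2734] gap 0.0117 F [-15.1   4.2  12.7] grip 60.50777614116669
[[-0.981, 0.196, -0.0], [0.196, 0.98, 0.03], [0.006, 0.029, -1.0]] [ 0.397  0.078 -0.087  1.395  0.027  0.595]
gp [0.50887171 0.2214462  0.11845445]
0.08646051027139513 166.6618762425573
```

Call:
move_arm --pt "0 -0.003 0 -0.03 0.03" --pt "0 -0.006 0 -0.05 0.03" --pt "0 -0.008 0 -0.08 0.03" --pt "-0.001 -0.01 0 -0.09 0.03" --pt "-0.001 -0.01 0 -0.09 0.03"

```text
time: 48.13
tcp_pos: [0.5078, 0.2087, 0.2734]
eef_rot: [[-0.994, 0.105, -0.001], [0.105, 0.994, 0.036], [0.004, 0.036, -0.999]]
contact_force: [-17.4, 20.7, 12.1]
finger_gap: 0.0113
grip_force: 61.2
```

```bash
python3 - <<'E'
from h import *
st()
s=get_state();R=np.array(s["eef_rot"]);g=np.array(s["tcp_pos"])+.155*R[:,2]; print("gp",g)
P=np.array([.593,.2015]); d=g[:2]-P; print(np.hypot(*d),np.degrees(np.arctan2(d[1],d[0])))
E
```

```text
t 48.13 tcp [0.5078 0.2087 0.2734] gap 0.0113 F [-17.4  20.7  12.1] grip 61.201568841934204
[[-0.994, 0.105, -0.001], [0.105, 0.994, 0.036], [0.004, 0.036, -0.999]] [ 0.383  0.067 -0.099  1.392  0.034  0.488]
gp [0.50765078 0.21423146 0.11852499]
0.08629355994521894 171.51580605560437
```

Call:
move_arm --pt "0 -0.002 0 0 0.03" --pt "0 -0.004 0 0 0.03" --pt "0 -0.004 0 0 0.03" --pt "0 -0.002 0 0 0.4" --pt "0 -0.002 0 0 0.4" --pt "0 -0.002 0 0 0.4" --pt "0 -0.002 -0.04 0 0.4" --pt "0 -0.002 -0.08 0 0.4" --pt "0 -0.002 -0.12 0 0.4" --pt "0 -0.05 -0.14 0 0.4" --pt "0 -0.05 -0.14 0 0.4" --pt "0 -0.05 -0.14 0 0.4"

```text
time: 49.13
tcp_pos: [0.5036, 0.1506, 0.4123]
eef_rot: [[-0.994, 0.112, 0.006], [0.112, 0.993, 0.027], [-0.003, 0.028, -1.0]]
contact_force: [-0.6, 0.4, -0.2]
finger_gap: 0.0344
grip_force: 0.0
```

```bash
python3 - <<'E'
from h import *
im=eyes.grab_frame("scene");find("spot_point","lid","scene")
for t in ["latch_peg","latch_pivot"]: find("spot_point",t,"scene")
w=save("wrist","w15"); find("spot_point","lid","wrist")
for t in ["latch_peg","latch_pivot","lid_knob"]: find("spot_point",t,"wrist")
st()
a=cv2.resize(im[180:290,280:440],(400,300),interpolation=cv2.INTER_CUBIC)
cv2.imwrite("pics/s15.png",np.hstack([a,w[20:320,100:500]])[:,:,::-1])
E
```

```text
spot lid scene 0.84 [0.1934 0.3659 0.0033]
spot lid scene 0.83 [0.5176 0.142  0.0648]
spot lid scene 0.39 [0.7213 0.0592 0.0026]
spot lid scene 0.36 [0.5176 0.1416 0.112 ]
spot latch_peg scene 0.74 [0.5047 0.2128 0.1242]
spot latch_pivot scene 0.86 [0.5928 0.2004 0.0905]
spot lid wrist 0.63 [0.5182 0.1427 0.0674]
spot latch_peg wrist 0.65 [0.5056 0.2158 0.1303]
spot lid_knob wrist 0.88 [0.5174 0.1432 0.1106]
t 49.58 tcp [0.5035 0.1533 0.4096] gap 0.0339 F [ 0.5  0.1 -0.2] grip 0.0
[[-0.994, 0.109, 0.002], [0.109, 0.994, 0.027], [0.001, 0.027, -1.0]] [0.29  0.026 0.122 1.657 0.025 0.399]
```

View pics/s15.png

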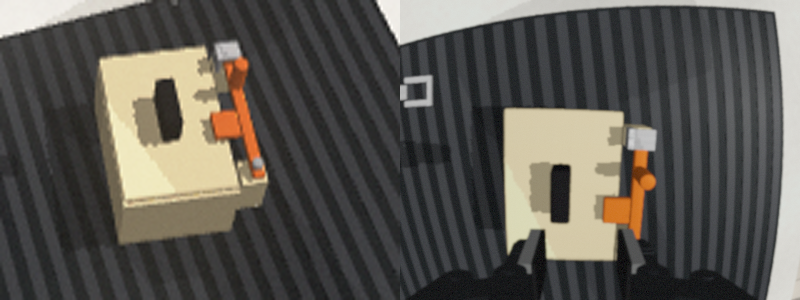

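The latch arm lies in the catch with its tongue over the lid; the peg bearing (~172°) matches closed, and the arm is clear. Handing in.

```bash
python3 -c "
from cell import env
print(env.hand_in())"
```

```text
the job is handed in; nothing more can be done
None
```

I've handed the job in at about 50 s of the 210 s limit, but no verdict came back. All six batteries are in the caddy, the lid sits home (knob top measured about 0.110 m against 0.110 m), and the latch arm is in the catch. The first try at refitting the lid caught on the rim, so I lifted it a few millimetres, shifted it and it went home.

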